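# Ready the discard jar and clear the used tubes into it

### The arm

A 6-joint arm with a two-finger parallel gripper is mounted at the origin on the work surface. World frame = base frame: x ahead of the robot, y to its left, z up, the work surface at z = 0. Lengths are in m, angles in rad, forces in N, time in s.
With the tool pointing down it reaches from about 0.25 to 0.725 m from the base axis. Payload 4 kg.
Tool frame: the origin (TCP) lies at the very end of the fingers, on their centre line; the grasp point (between the pads) lies bot.grasp_offset behind it (bot.grasp_offset is the distance from the TCP to the grasp point, in m); z points along the fingers, y is the direction in which the jaws open and shut (so a half turn about z gives the same grasp; the last joint's range is limited). The gripper opens to 85 mm and grips with 20 to 120 N. Pads are 22 mm wide; open, the fingers measure 114 mm over their backs; the gripper's body (76 mm by 85 mm) begins 54 mm behind the grasp point. The pads swing forward as they close: fully open they stand 13 mm farther back than shut.
Start: joints at [1.222, 0.241, 0.005, 1.335, 0, 1.571], TCP at [0.171, 0.47, 0.231] pointing down, gripper open.
Joint ranges: [-2.72, 2.72], [-1.05, 1.87], [-1.09, 1.28], [-1.99, 2.15], [-1.42, 1.44], [-3.14, 3.14]. Speed limits (rad/s): [2.79, 2.79, 3.14, 3.14, 3.14, 3.14].

### API

Orientations are given as a unit quaternion [x, y, z, w].
In Python, from workcell import bot gives the robot as it stands. The module is installed in compiled form; this text tells all that it offers.
- The arm moves only by the shell command python3 -m jog 'ROWS' [OPENING]. ROWS is JSON, a list that holds one entry, the list of rows, each a list of 6 numbers: the shift along the tool's x, y, z in m, then the turn, a rotation vector about the tool's x, y, z in degrees. In form: [[[dx, dy, dz, wx, wy, wz], ...]]. A call has 1 to 12 rows; each row shifts and turns the pose as measured when the row begins, along the tool's axes as they then stand; what a row does not reach is not made up. A row lasts 1/8 s, in which the tool goes at most 62.5 mm and 10.7 degrees, less where a joint would pass 70% of its speed; a pose out of reach is approached as far as the arm can. A call is refused whole if a number of a shift passes 0.0625 or a number of a turn 10.7, either way. A call with a gripper value outside its range is refused whole. OPENING is the finger opening in m, from 0 to 0.0854, set as the call begins (- or left out, the last holds). The fingers move at their own pace and stop on an object; the grip force is fixed at half the most. Time passes only in rows, so rows that do not move let the fingers close. It gives the time, the measured TCP pose, the force and the opening at its end, in the units of the state.
- bot.get_obs(): the state, without advancing time (a new reading comes with each control period).
- bot.camera(name): name is "scene" or "top" or "wrist"; returns a dict with "pixels" (480x640x3 uint8, red, green, blue), "fx", "fy", "cx", "cy" (pixels), "rvec" (rotation vector, rad) and "tvec" (3), from world to camera coordinates, as OpenCV has them. Camera axes: x right, y down, z forward; pixel columns grow to the right and rows downward; lengths in m; the calibration is good to about 2 mm. The wrist camera is an equidistant fisheye: a pixel r from the principal point sees the ray r / f radians off the axis. A picture is of the moment at which its call begins. There is no depth.
- bot.job_done(): hands the job in, once; it reports no verdict.
The state is a dict: "clock": time; "joint_pos": joint angles; "joint_vel": joint speeds; "tau": joint torques, N m; "eef_pos": TCP position; "tool_rot": TCP orientation; "ft_force": force on the tool from outside, world axes, zero at the start; "ft_torque": the same for the moment, N m; "grip_width": finger opening in m.
Only numpy, scipy, OpenCV 4.12 (cv2) and the standard library are available. Lean on these libraries where they do the work, as an engineer would, in place of code of your own. Each camera call takes 0.05 s, during which the arm holds its last target. There are 200 camera calls.

### The job

Get the discard jar ready and clear the used tubes into it: brush the jar out with at least two full down-and-up strokes, each right down to its floor and up to more than half its height with the brush end still inside, and stand the brush back in its holder. Next bring the jar under the disinfectant pump so that the spout ends well inside its mouth, press the pump head fully down and let it rise; only then lift every used tube (the short open ones without caps) out through the gap between its neighbours and lower it into the jar, not letting go while its foot is above the rim. Keep the jar upright, and leave the tall capped culture tubes and the other things on the bench alone.

Things in the scene. Friction and masses are not known exactly. Their poses are not given: they have to be found in the camera images.
- pump (a joint): travel of the sprung pump head on the amber disinfectant bottle, m: 0 up, 0.015 fully down; springs back by itself. About 2.4 N to start and 7 N fully down. Fixed bottle 76 mm wide; the head is a flat white disc 34 mm across, its top 152 mm above the table, with a thin spout to one side
- pump_top (a point): centre of the flat top of the pump head, where it is pressed. The point's -x axis points along the spout
- spout_tip (a point): open end of the pump's spout, 87 mm out from the bottle's axis, 132 mm above the table (at rest)
- jar_base (a point): the loose discard jar: a wide open white plastic pot, 112 mm outside diameter, 85 mm high, walls 8 mm thick, inside floor 6 mm above its underside, about 0.35 kg. This point is the centre of its underside; z up. It slides easily on the table when its wall is pinched at the rim
- brush_grip (a point): the bottle brush, standing head-down in its holder: a round white bristle head 32 mm wide (tufts 34) and 70 mm long with a flat end, a thin wire, and a black round handle 14 mm thick that runs from 115 to 215 mm above the flat end. This point is on the handle 165 mm above the flat end (50 mm below the top); z points from the head to the top of the handle
- brush_tip (a point): centre of the brush head's flat lower end
- holder_floor (a point): the brush's fixed holder: an open grey square pot 58 mm wide (48 mm inside), 60 mm high. This point is the centre of its inside floor, 5 mm above the table; x and y are along its sides
- rack: the fixed steel tube rack, 110 mm (its x) by 174 mm (its y); origin under its centre on the table. Tubes stand on its base, 6 mm above the table, and pass through two decks with 22.5 mm square openings 32 mm apart; the upper deck's top is 70 mm above the table
- tube1_mid (a point): a used tube, if present: the short kind, open at the top with no cap, glass, 20 mm diameter, 116 mm long, flat foot, standing in the rack; some of tube1 to tube4 are absent. This point is its centre, 58 mm above its foot; z along it to the mouth
- tube2_mid (a point): a used tube, if present: the short kind, open at the top with no cap, glass, 20 mm diameter, 116 mm long, flat foot, standing in the rack; some of tube1 to tube4 are absent. This point is its centre, 58 mm above its foot; z along it to the mouth
- tube3_mid (a point): a used tube, if present: the short kind, open at the top with no cap, glass, 20 mm diameter, 116 mm long, flat foot, standing in the rack; some of tube1 to tube4 are absent. This point is its centre, 58 mm above its foot; z along it to the mouth
- tube4_mid (a point): a used tube, if present: the short kind, open at the top with no cap, glass, 20 mm diameter, 116 mm long, flat foot, standing in the rack; some of tube1 to tube4 are absent. This point is its centre, 58 mm above its foot; z along it to the mouth
- culture1_mid (a point): a culture tube to be left alone: the tall kind, 142 mm long, 20 mm diameter with a black screw cap 24 mm wide and 30 mm high, standing in the rack. This point is its centre, 71 mm above its foot
- culture2_mid (a point): a culture tube to be left alone: the tall kind, 142 mm long, 20 mm diameter with a black screw cap 24 mm wide and 30 mm high, standing in the rack. This point is its centre, 71 mm above its foot
- culture3_mid (a point): a culture tube to be left alone: the tall kind, 142 mm long, 20 mm diameter with a black screw cap 24 mm wide and 30 mm high, standing in the rack. This point is its centre, 71 mm above its foot
- culture4_mid (a point): a culture tube to be left alone: the tall kind, 142 mm long, 20 mm diameter with a black screw cap 24 mm wide and 30 mm high, standing in the rack. This point is its centre, 71 mm above its foot
- culture5_mid (a point): a culture tube to be left alone: the tall kind, 142 mm long, 20 mm diameter with a black screw cap 24 mm wide and 30 mm high, standing in the rack. This point is its centre, 71 mm above its foot
- dishes: pile of three clear dishes, 90 mm wide, 43 mm high; to be left alone; origin under its centre
- burner: small steel spirit burner, 72 mm wide, 84 mm high; to be left alone; origin under its centre
- media_bottle: glass bottle, 76 mm wide, 150 mm high; to be left alone; origin under its centre

How it is judged:
By the outcome, as a careful person would: the job done as asked, in the order asked, and still so for the second after the job is handed in, with the robot touching nothing.
Of tube1, tube2, tube3, tube4 only 2 to 4 are there at a start; the rules pass over those that are not, and their reading is None.
At some moment in a run one of jar may be knocked a few centimetres aside while the robot is not near it.
It also fails if it takes over 210 s, if anything falls off the work surface, if the arm or the gripper's body presses on something with over 40 N, if the wrist force passes 120 N, or if a joint passes its speed limit or range.

## Working session

There is one attempt and no reset: what is moved stays moved. The work goes in short steps, Python scripts to look and compute and a shell command to move; the robot and the scene stay as the last step left them, time stands still between calls to the robot, and variables do not carry over. Pictures are saved under pics/ and viewed, on a budget of 14 in all, crops included, one or two more only if the job needs it, and the job is handed in when it is done.

```bash
mkdir -p pics; cat > h.py <<'E'
from workcell import bot
import numpy as np, cv2
from scipy.spatial.transform import Rotation as R
def snap(n,f):
    c=bot.camera(n); cv2.imwrite('pics/'+f,c['pixels'][:,:,::-1]); np.save('pics/'+f+'.npy',{k:v for k,v in c.items() if k!='pixels'},allow_pickle=True); return c
def cal(f): return np.load('pics/'+f+'.npy',allow_pickle=True).item()
def ray(c,u,v,fish=False):
    x=np.array([(u-c['cx'])/c['fx'],(v-c['cy'])/c['fy']])
    if fish:
        r=np.linalg.norm(x); d=np.array([*(x/max(r,1e-9)*np.sin(r)),np.cos(r)])
    else: d=np.array([*x,1.])
    M=R.from_rotvec(np.ravel(c['rvec'])).as_matrix(); t=np.ravel(c['tvec'])
    return -M.T@t, M.T@d
def atz(c,u,v,z,fish=False):
    o,d=ray(c,u,v,fish); return o+d*(z-o[2])/d[2]
def proj(c,p,fish=False):
    M=R.from_rotvec(np.ravel(c['rvec'])).as_matrix(); q=M@np.array(p)+np.ravel(c['tvec'])
    if fish:
        a=np.arctan2(np.hypot(q[0],q[1]),q[2]); s=a/np.hypot(q[0],q[1]); return c['cx']+c['fx']*q[0]*s,c['cy']+c['fy']*q[1]*s
    return c['cx']+c['fx']*q[0]/q[2],c['cy']+c['fy']*q[1]/q[2]
def st():
    o=bot.get_obs(); print('t',round(o['clock'],2),'p',np.round(o['eef_pos'],4),'w',np.round(o['grip_width'],4),'F',np.round(o['ft_force'],1)); print(np.round(R.from_quat(o['tool_rot']).as_matrix(),3).tolist(),'q',np.round(o['joint_pos'],2)); return o
E
python3 - <<'E'
from h import *
for n in ('top','scene'):
    c=snap(n,n+'1.png'); print(n,c['fx'],c['cx'],c['cy'],-R.from_rotvec(np.ravel(c['rvec'])).as_matrix().T@np.ravel(c['tvec']))
st(); print(bot.grasp_offset)
E
```

```text
top 494.93484069479416 321.99486412727725 240.2181443582078 [ 0.48986487 -0.0035596   1.14705747]
scene 547.1727833021266 323.52964232129773 237.3662329478924 [ 1.01295714 -0.59292805  0.88712258]
t 0.1 p [0.1707 0.4694 0.2305] w 0.0851 F [-0.   0.6 -0.2]
[[-0.94, 0.342, -0.001], [0.342, 0.94, -0.002], [0.0, -0.002, -1.0]] q [1.22 0.24 0.   1.34 0.   1.57]
0.0187
```

View pics/top1.png

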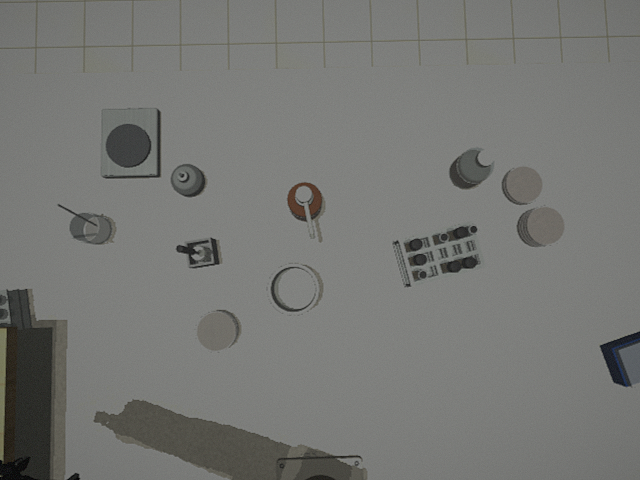

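View pics/scene1.png

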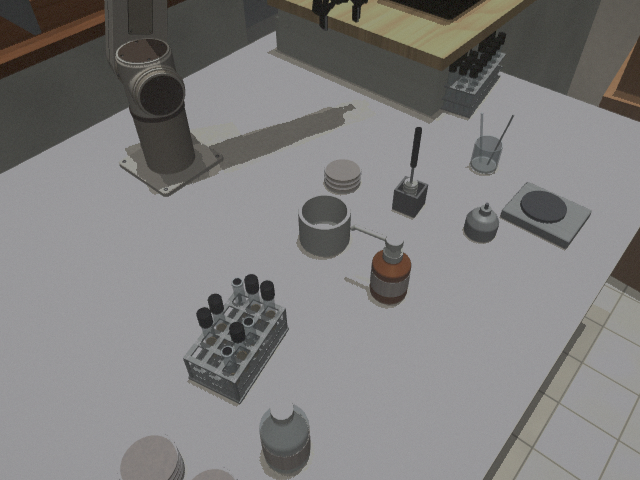

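```bash
python3 - <<'E'
import cv2,numpy as np
t=cv2.imread('pics/top1.png');s=cv2.imread('pics/scene1.png')
f=lambda i,x,y,w,h,k:cv2.convertScaleAbs(cv2.resize(i[y:y+h,x:x+w],None,fx=k,fy=k,interpolation=cv2.INTER_CUBIC),alpha=1.5)
a=f(t,390,215,100,75,4);b=f(s,180,265,120,135,3)[:300,:400];c=f(t,260,180,70,140,2);d=f(t,170,225,60,50,4)
m=np.zeros((600,800,3),np.uint8)
m[:300,:400]=a
b=f(s,180,265,120,135,2.9);m[:b.shape[0],405:405+b.shape[1]]=b
m[305:585,:140]=c;m[305:505,150:390]=d
cv2.imwrite('pics/m1.png',m)
E
```

```text
(no output)
```

View pics/m1.png

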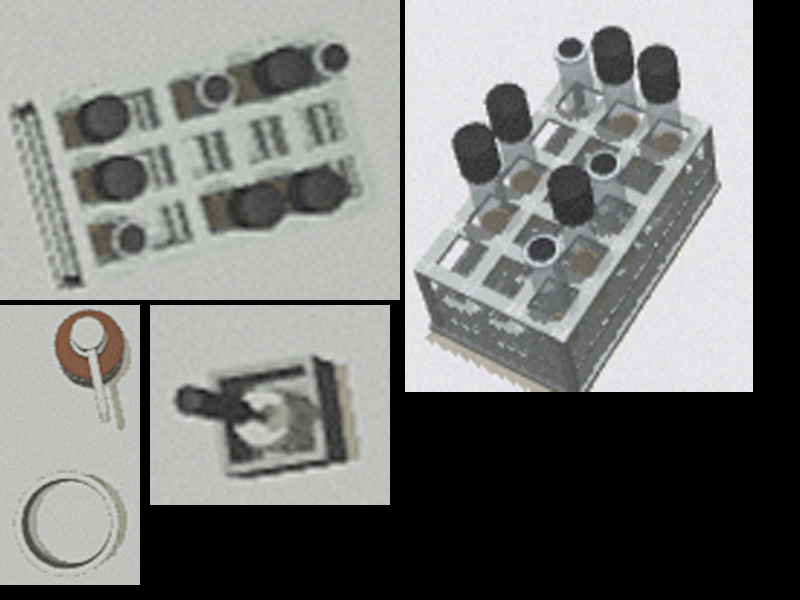

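```bash
cat >> h.py <<'E'
def tri(c1,p1,c2,p2):
    o1,d1=ray(c1,*p1);o2,d2=ray(c2,*p2);d1/=np.linalg.norm(d1);d2/=np.linalg.norm(d2)
    s=np.linalg.lstsq(np.c_[d1,-d2],o2-o1,rcond=None)[0]
    a=o1+s[0]*d1;b=o2+s[1]*d2;return (a+b)/2,np.linalg.norm(a-b)
E
python3 - <<'E'
from h import *
T=cal('top1.png');S=cal('scene1.png')
mt=lambda u,v:(390+u/4-.4,215+v/4-.4)
ms=lambda u,v:(180+(u-405)/2.9-.3,265+v/2.9-.3)
mb=lambda u,v:(170+(u-150)/4-.4,225+(v-305)/4-.4)
mp=lambda u,v:(260+u/2-.25,180+(v-305)/2-.25)
for n,p in dict(c1=(131,238),a3=(217,90),a5=(333,58)).items(): print(n,np.round(atz(T,*mt(*p),.122),4))
for p in [(570,48),(603,163),(542,248)]: print('scene',np.round(atz(S,*ms(*p),.122),4))
for p in [(103,118),(122,178),(285,70),(258,205),(320,187)]: print('cult',np.round(atz(T,*mt(*p),.148),4))
for p in [(415,270),(568,341),(712,122)]: print('rackcorner S',np.round(atz(S,*ms(*p),.07),4))
print('jar',np.round(atz(T,*mp(69,523),.085),4),'pumphead',np.round(atz(T,*mp(87,334),.152),4),'tip',np.round(atz(T,*mp(104,420),.132),4))
print('jarS',np.round(atz(S,325,216,.085),4),'headS',np.round(atz(S,395,241,.152),4),'tipS',np.round(atz(S,353,228,.132),4))
print('brush top',np.round(tri(T,mb(188,400),S,(418,129)),4) if 0 else tri(T,mb(188,400),S,(418,129)))
print('top@.22',np.round(atz(T,*mb(188,400),.22),4),np.round(atz(S,418,129,.22),4),'bottom of handle@.12',np.round(atz(S,414,166,.12),4),np.round(atz(T,*mb(243,408),.12),4),'head top@.075',np.round(atz(T,*mb(265,417),.075),4))
for p in [(228,378),(312,362),(324,462),(230,475)]: print('holder',np.round(atz(T,*mb(*p),.06),4))
E
```

```text
c1 [ 0.4984 -0.2226  0.122 ]
a3 [ 0.5742 -0.2708  0.122 ]
a5 [ 0.5894 -0.3322  0.122 ]
scene [ 0.4939 -0.2222  0.122 ]
scene [ 0.5708 -0.2694  0.122 ]
scene [ 0.5855 -0.3313  0.122 ]
cult [ 0.5592 -0.2054  0.148 ]
cult [ 0.5285 -0.2138  0.148 ]
cult [ 0.5814 -0.2991  0.148 ]
cult [ 0.5132 -0.2821  0.148 ]
cult [ 0.5215 -0.314   0.148 ]
rackcorner S [ 0.51   -0.3717  0.07  ]
rackcorner S [ 0.6126 -0.3459  0.07  ]
rackcorner S [ 0.5715 -0.1811  0.07  ]
jar [0.4744 0.0448 0.085 ] pumphead [0.666  0.0195 0.152 ] tip [0.5797 0.0044 0.132 ]
jarS [0.484  0.0366 0.085 ] headS [0.6693 0.0158 0.152 ] tipS [0.5778 0.0088 0.132 ]
brush top (array([0.55629111, 0.25172645, 0.21992136]), np.float64(0.001966276057627027))
top@.22 [0.5571 0.2523 0.22  ] [0.5557 0.2508 0.22  ] bottom of handle@.12 [0.5567 0.2553 0.12  ] [0.5595 0.2516 0.12  ] head top@.075 [0.5573 0.2509 0.075 ]
holder [0.5802 0.2746 0.06  ]
holder [0.5879 0.2285 0.06  ]
holder [0.5328 0.2224 0.06  ]
holder [0.527  0.2737 0.06  ]
```

```bash
python3 -m jog '[[[0,0,-0.03,0,0,-10],[0.0,0,-0.01,0,0,-10],[-0.045,-0.03,0,0,0,0],[-0.055,-0.031,0,0,0,0],[-0.055,-0.031,0,0,0,0],[-0.055,-0.031,0,0,0,0],[-0.055,-0.031,0,0,0,0],[-0.05,-0.03,0,0,0,0],[-0.04,-0.02,0,0,0,0],[0,0,0,0,0,0]]]' 0.06; python3 -c "
from h import *;st()"
```

```text
clock: 1.35
eef_pos: [0.5329, 0.2665, 0.2653]
tool_rot: [-0.009, 1.0, -0.004, -0.004]
ft_force: [-0.5, 0.9, 0.1]
grip_width: 0.06
t 1.35 p [0.5329 0.2665 0.2653] w 0.06 F [-0.5  0.9  0.1]
[[-1.0, -0.017, -0.007], [-0.017, 1.0, -0.008], [0.007, -0.008, -1.0]] q [ 0.47  0.44  0.37  1.52 -0.    0.45]
```

```bash
python3 - <<'E'
from h import *
c=snap('wrist','w1.png'); print(c['fx'],c['cx'],c['cy'])
for n,p in dict(top=(.557,.2515,.22),tcp=(.5329,.2665,.2653),jar=(.475,.045,.085),h1=(.5802,.2746,.06),h2=(.5879,.2285,.06)).items(): print(n,np.round(proj(c,p,True),1))
E
```

```text
371.64829954431775 322.2495964871041 241.96801802404642
top [295.7 311.4]
tcp [322.8 307. ]
jar [ 99.8 161.6]
h1 [331.7 263. ]
h2 [285.  269.4]
```

View pics/w1.png

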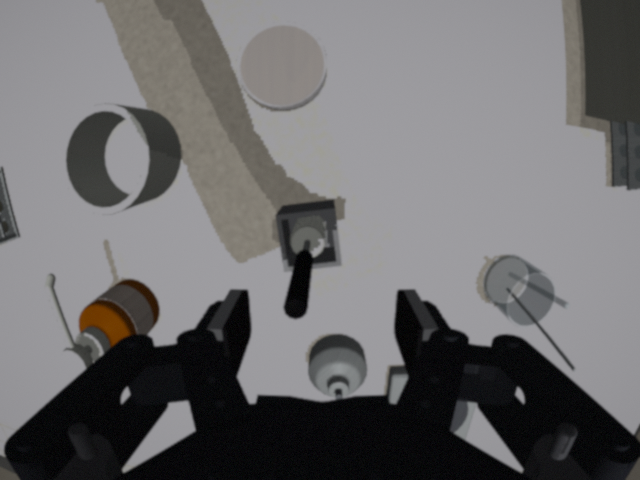

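```bash
python3 -m jog '[[[-0.0245,-0.0155,0,0,0,0],[0,0,0,0.4,-0.4,0],[0,0,0,0,0,0]]]' && python3 -m jog '[[[0,0,0.03,0,0,0],[0,0,0.03,0,0,0],[0,0,0.03,0,0,0],[0,0,0.015,0,0,0],[0,0,0,0,0,0]]]'; python3 -c "
from h import *;st()"
```

```text
clock: 1.78
eef_pos: [0.5532, 0.2543, 0.265]
tool_rot: [-0.012, 1.0, -0.008, -0.002]
ft_force: [-0.0, -0.1, -0.1]
grip_width: 0.0599
clock: 2.4
eef_pos: [0.5479, 0.2581, 0.1603]
tool_rot: [-0.016, 1.0, -0.006, -0.001]
ft_force: [-1.3, 0.2, 0.0]
grip_width: 0.0597
t 2.4 p [0.5479 0.2581 0.1603] w 0.0597 F [-1.3  0.2  0. ]
[[-0.999, -0.033, -0.002], [-0.032, 0.999, -0.012], [0.002, -0.012, -1.0]] q [ 0.45  0.49  0.19  1.27 -0.01  0.41]
```

```bash
python3 -m jog '[[[-0.009,-0.0065,0,-0.7,0,1.8],[0,0,0,0,0,0]]]' && python3 -m jog '[[[0,0,0,0,0,0],[0,0,0,0,0,0],[0,0,0,0,0,0]]]' 0.0; python3 -c "
from h import *;st()"
```

```text
clock: 2.65
eef_pos: [0.5588, 0.2526, 0.163]
tool_rot: [0.0, 1.0, 0.001, 0.001]
ft_force: [0.5, 0.4, 0.5]
grip_width: 0.0601
clock: 3.02
eef_pos: [0.5601, 0.2524, 0.1649]
tool_rot: [0.001, 1.0, 0.002, 0.003]
ft_force: [-0.0, 0.1, 0.1]
grip_width: 0.0129
t 3.02 p [0.5601 0.2524 0.1649] w 0.0129 F [-0.   0.1  0.1]
[[-1.0, 0.001, 0.005], [0.001, 1.0, 0.004], [-0.005, 0.004, -1.0]] q [0.42 0.5  0.2  1.27 0.   0.42]
```

```bash
python3 -m jog '[[[0,0,-0.02,0,0,0],[0,0,-0.03,0,0,0],[0,0,-0.035,0,0,0],[0,0,-0.035,0,0,0],[0,0,0,0,0,0],[0.02,-0.05,0,0,0,0],[0.02,-0.05,0,0,0,0],[0.02,-0.03,0,0,0,0],[0,0,0,0,0,0]]]'; python3 - <<'E'
from h import *;st()
c=snap('scene','s2.png');t=snap('top','t2.png')
a=c['pixels'][80:300,280:480];b=t['pixels'][180:330,160:360]
m=np.zeros((600,800,3),np.uint8);a=cv2.resize(a,None,fx=2,fy=2);b=cv2.resize(b,None,fx=2,fy=2);m[:440,:400]=a;m[:300,400:]=b
cv2.imwrite('pics/m2.png',m[:,:,::-1])
E
```

```text
clock: 4.15
eef_pos: [0.4945, 0.119, 0.2788]
tool_rot: [-0.001, 1.0, -0.0, -0.004]
ft_force: [0.1, -0.6, 0.1]
grip_width: 0.0119
t 4.15 p [0.4945 0.119  0.2788] w 0.0119 F [ 0.1 -0.6  0.1]
[[-1.0, -0.001, -0.008], [-0.001, 1.0, -0.001], [0.008, -0.001, -1.0]] q [0.24 0.25 0.14 1.47 0.   0.23]
```

View pics/m2.png

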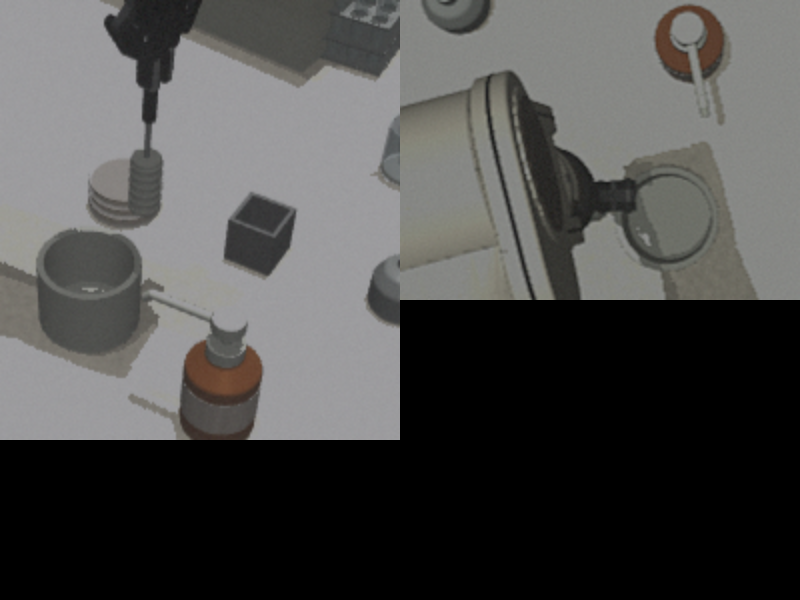

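```bash
python3 - <<'E'
from h import *
T=cal('t2.png');S=cal('s2.png')
print(atz(S,324.4,211.2,.085),atz(T,294.2,287.2,.085))
o,d=ray(S,280+144/2,80+217/2);print('tip on ray near z',[np.round(o+d*(z-o[2])/d[2],4) for z in(.105,.115,.125)])
E
```

```text
[0.47365417 0.04691678 0.085     ] [0.47768225 0.04480054 0.085     ]
tip on ray near z [array([0.4875, 0.123 , 0.105 ]), array([0.4942, 0.1138, 0.115 ]), array([0.5009, 0.1047, 0.125 ])]
```

```bash
python3 -m jog '[[[0.01,-0.04,0,0,-0.4,0],[0.009,-0.034,0,0,0,0],[0,0,0,0,0,0],[0,0,0,0,0,0]]]'; python3 -c "
from h import *;st()"
```

```text
clock: 4.75
eef_pos: [0.4798, 0.0494, 0.2761]
tool_rot: [-0.005, 1.0, 0.001, -0.001]
ft_force: [0.1, 0.0, -1.8]
grip_width: 0.0124
t 4.75 p [0.4798 0.0494 0.2761] w 0.0124 F [ 0.1  0.  -1.8]
[[-1.0, -0.01, -0.002], [-0.01, 1.0, 0.001], [0.001, 0.001, -1.0]] q [0.1  0.19 0.06 1.44 0.   0.09]
```

```bash
python3 -m jog '[[[0.004,-0.004,0.025,0,0,0],[0,0,0.025,0,0,0],[0,0,0.025,0,0,0],[0,0,0.025,0,0,0],[0,0,0,0,0,0]]]' ; python3 -m jog '[[[0,0,0.004,0,0,0]]]';python3 -m jog '[[[0,0,0.003,0,0,0]]]';python3 -m jog '[[[0,0,0.003,0,0,0]]]'; python3 -c "
from h import *;st()"
```

```text
clock: 5.38
eef_pos: [0.4792, 0.0524, 0.1724]
tool_rot: [-0.01, 1.0, 0.002, 0.0]
ft_force: [-0.9, 0.6, -1.6]
grip_width: 0.0128
clock: 5.5
eef_pos: [0.4803, 0.0533, 0.1692]
tool_rot: [-0.011, 1.0, 0.002, 0.001]
ft_force: [1.1, -0.1, -0.6]
grip_width: 0.0124
clock: 5.62
eef_pos: [0.481, 0.0538, 0.1668]
tool_rot: [-0.011, 1.0, 0.002, 0.002]
ft_force: [-0.4, 0.2, -0.4]
grip_width: 0.0127
clock: 5.75
eef_pos: [0.4824, 0.054, 0.1657]
tool_rot: [-0.011, 1.0, 0.002, 0.004]
ft_force: [-2.7, -0.6, 16.2]
grip_width: 0.0128
t 5.75 p [0.4824 0.054  0.1657] w 0.0128 F [-2.7 -0.6 16.2]
[[-1.0, -0.022, 0.007], [-0.022, 1.0, 0.004], [-0.007, 0.004, -1.0]] q [ 0.11  0.25 -0.16  1.15  0.    0.09]
```

```bash
python3 -m jog '[[[0.006,-0.008,-0.02,0,0.4,1],[0,0,-0.02,0,0,0],[0,0,-0.018,0,0,0],[0,0,0,0,0,0]]]' ; python3 -m jog '[[[0,0,0.02,0,0,0],[0,0,0.02,0,0,0],[0,0,0.012,0,0,0]]]';python3 -m jog '[[[0,0,0.004,0,0,0]]]'; python3 -m jog '[[[0,0,0.003,0,0,0]]]'
```

```text
clock: 6.25
eef_pos: [0.4778, 0.0454, 0.2278]
tool_rot: [-0.002, 1.0, 0.002, 0.003]
ft_force: [0.1, -0.1, -0.6]
grip_width: 0.0125
clock: 6.62
eef_pos: [0.479, 0.0456, 0.1746]
tool_rot: [-0.002, 1.0, 0.003, 0.005]
ft_force: [0.7, -0.9, -1.4]
grip_width: 0.0126
clock: 6.75
eef_pos: [0.4784, 0.0456, 0.1695]
tool_rot: [-0.002, 1.0, 0.002, 0.004]
ft_force: [0.8, 0.0, -1.7]
grip_width: 0.013
clock: 6.88
eef_pos: [0.4785, 0.0456, 0.1663]
tool_rot: [-0.002, 1.0, 0.002, 0.004]
ft_force: [0.1, 0.6, -0.2]
grip_width: 0.0126
```

```bash
python3 -m jog '[[[0,0,0.003,0,0,0]]]' ; python3 -m jog '[[[0,0,-0.02,0,0,0],[0,0,-0.02,0,0,0],[0,0,-0.016,0,0,0],[0,0,0,0,0,0]]]' ; python3 -m jog '[[[0,0,0.02,0,0,0],[0,0,0.02,0,0,0],[0,0,0.013,0,0,0],[0,0,0,0,0,0]]]';python3 -m jog '[[[0,0,0.004,0,0,0]]]'; python3 -m jog '[[[0,0,0.003,0,0,0]]]'; python3 -c "
from h import *;st()"
```

```text
clock: 7.0
eef_pos: [0.48, 0.0457, 0.1657]
tool_rot: [-0.002, 1.0, 0.003, 0.006]
ft_force: [-3.7, -1.0, 21.5]
grip_width: 0.0127
clock: 7.5
eef_pos: [0.4809, 0.0455, 0.2255]
tool_rot: [-0.002, 1.0, 0.003, 0.008]
ft_force: [-0.1, 0.4, -0.6]
grip_width: 0.0126
clock: 8.0
eef_pos: [0.4817, 0.0459, 0.17]
tool_rot: [-0.002, 1.0, 0.003, 0.008]
ft_force: [-0.6, -0.5, -0.6]
grip_width: 0.0127
clock: 8.12
eef_pos: [0.4823, 0.0459, 0.1663]
tool_rot: [-0.002, 1.0, 0.003, 0.009]
ft_force: [0.9, 0.8, -0.4]
grip_width: 0.0125
clock: 8.25
eef_pos: [0.4842, 0.046, 0.1657]
tool_rot: [-0.002, 1.0, 0.003, 0.011]
ft_force: [-2.0, -0.1, 18.9]
grip_width: 0.0126
t 8.25 p [0.4842 0.046  0.1657] w 0.0126 F [-2.  -0.1 18.9]
[[-1.0, -0.003, 0.023], [-0.003, 1.0, 0.006], [-0.023, 0.006, -1.0]] q [ 0.09  0.24 -0.18  1.13  0.    0.09]
```

```bash
python3 -m jog '[[[0.004,0,-0.02,0.3,1.3,0],[0,0,-0.02,0,0,0],[0,0,-0.02,0,0,0],[0,0,-0.025,0,0,0],[0,0,-0.03,0,0,0],[0,0,-0.005,0,0,0],[-0.02,0.05,0,0,0,0],[-0.02,0.05,0,0,0,0],[-0.02,0.05,0,0,0,0],[-0.015,0.04,0,0,0,0],[0,0,0,0,0,0],[0,0,0,0,0,0]]]' ; python3 -c "
from h import *;st()"
```

```text
clock: 9.75
eef_pos: [0.5574, 0.24, 0.2863]
tool_rot: [0.0, 1.0, -0.001, 0.001]
ft_force: [-0.6, -0.3, -1.3]
grip_width: 0.0124
t 9.75 p [0.5574 0.24   0.2863] w 0.0124 F [-0.6 -0.3 -1.3]
[[-1.0, 0.0, 0.002], [0.0, 1.0, -0.003], [-0.002, -0.003, -1.0]] q [ 0.41  0.45  0.45  1.57 -0.    0.41]
```

```bash
python3 -m jog '[[[0,0.011,0,0,0,0],[0,0,0.025,0,0,0],[0,0,0.02,0,0,0],[0,0,0,0,0,0]]]' ; python3 -c "
from h import *;st()"
```

```text
clock: 10.25
eef_pos: [0.557, 0.2488, 0.2416]
tool_rot: [0.003, 1.0, -0.001, 0.001]
ft_force: [-0.8, -0.1, -0.9]
grip_width: 0.0125
t 10.25 p [0.557  0.2488 0.2416] w 0.0125 F [-0.8 -0.1 -0.9]
[[-1.0, 0.005, 0.003], [0.005, 1.0, -0.002], [-0.003, -0.002, -1.0]] q [ 0.42  0.46  0.35  1.46 -0.    0.43]
```

```bash
python3 -m jog '[[[-0.001,0.002,0.015,0,0,0],[0,0,0.02,0,0,0],[0,0,0.02,0,0,0],[0,0,0.012,0,0,0],[0,0,0,0,0,0]]]' ; python3 -m jog '[[[0,0,0.004,0,0,0]]]';python3 -m jog '[[[0,0,0.003,0,0,0]]]'; python3 -m jog '[[[0,0,0.002,0,0,0]]]';  python3 -c "
from h import *;st()"
```

```text
clock: 10.88
eef_pos: [0.5601, 0.2508, 0.175]
tool_rot: [0.004, 1.0, 0.001, 0.004]
ft_force: [0.1, 0.2, -1.5]
grip_width: 0.0126
clock: 11.0
eef_pos: [0.5608, 0.2511, 0.172]
tool_rot: [0.004, 1.0, 0.001, 0.005]
ft_force: [0.3, -0.0, 0.3]
grip_width: 0.0123
clock: 11.12
eef_pos: [0.5612, 0.2513, 0.1693]
tool_rot: [0.004, 1.0, 0.001, 0.006]
ft_force: [0.5, 0.5, -0.3]
grip_width: 0.0125
clock: 11.25
eef_pos: [0.5615, 0.2514, 0.1677]
tool_rot: [0.004, 1.0, 0.001, 0.006]
ft_force: [0.4, 0.2, -1.5]
grip_width: 0.0129
t 11.25 p [0.5615 0.2514 0.1677] w 0.0129 F [ 0.4  0.2 -1.5]
[[-1.0, 0.007, 0.012], [0.007, 1.0, 0.003], [-0.012, 0.003, -1.0]] q [ 0.42  0.49  0.2   1.27 -0.    0.43]
```

```bash
python3 -m jog '[[[0.003,0,0.003,0,0.7,0]]]'; python3 -m jog '[[[0,0,0.002,0,0,0],[0,0,0,0,0,0]]]';python3 -m jog '[[[0,0,0,0,0,0],[0,0,0,0,0,0],[0,0,0,0,0,0]]]' 0.05;  python3 -c "
from h import *;st()"
```

```text
clock: 11.38
eef_pos: [0.5586, 0.2516, 0.165]
tool_rot: [0.004, 1.0, 0.002, 0.0]
ft_force: [0.6, 0.9, -1.0]
grip_width: 0.0125
clock: 11.62
eef_pos: [0.5593, 0.2519, 0.1653]
tool_rot: [0.004, 1.0, 0.002, 0.002]
ft_force: [-0.8, -0.9, -1.0]
grip_width: 0.0123
clock: 12.0
eef_pos: [0.5593, 0.252, 0.1651]
tool_rot: [0.004, 1.0, 0.002, 0.001]
ft_force: [0.2, -0.0, 0.8]
grip_width: 0.0497
t 12.0 p [0.5593 0.252  0.1651] w 0.0497 F [ 0.2 -0.   0.8]
[[-1.0, 0.007, 0.003], [0.007, 1.0, 0.005], [-0.003, 0.005, -1.0]] q [0.42 0.5  0.2  1.28 0.   0.43]
```

```bash
python3 -m jog '[[[0,0,-0.035,0,0,0],[0,0,-0.035,0,0,0],[0,0,-0.03,0,0,0],[0.04,-0.06,0,0,0,0],[0.04,-0.06,0,0,0,0],[0.04,-0.06,0,0,0,0],[0.01,-0.03,0,0,0,0],[0,0,0,0,0,10.2],[0,0,0,0,0,10.2],[0,0,0,0,0,10.2],[0,0,0,0,0,10.2],[0,0,0,0,0,10.2]]]' 0.035;python3 -m jog '[[[0,0,0,0,0,10.2],[0,0,0,0,0,10.2],[0,0,0,0,0,10.2],[0,0,0,0,0,0]]]' ;  python3 - <<'E'
from h import *;st()
c=snap('wrist','w3.png');s=snap('scene','s3.png')
E
```

```text
clock: 13.5
eef_pos: [0.4387, 0.058, 0.2651]
tool_rot: [0.447, 0.894, 0.002, 0.001]
ft_force: [0.3, -0.1, -0.3]
grip_width: 0.0348
clock: 14.0
eef_pos: [0.4384, 0.0579, 0.2652]
tool_rot: [0.674, 0.739, 0.002, 0.0]
ft_force: [-0.3, 0.3, 0.5]
grip_width: 0.0349
t 14.0 p [0.4384 0.0579 0.2652] w 0.0349 F [-0.3  0.3  0.5]
[[-0.093, 0.996, 0.004], [0.996, 0.093, 0.003], [0.003, 0.004, -1.0]] q [ 0.13  0.11 -0.07  1.39  0.    1.61]
```

View pics/w3.png

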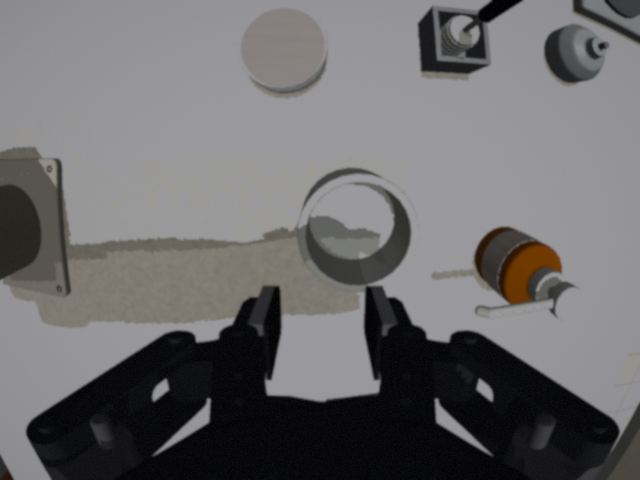

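View pics/s3.png

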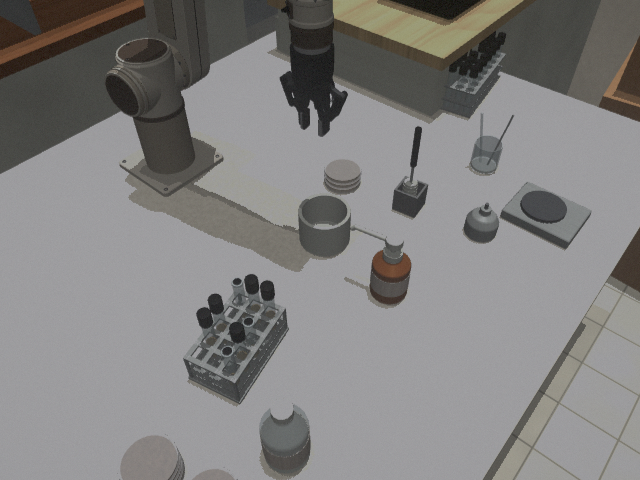

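```bash
python3 - <<'E'
from h import *
c=cal('w3.png')
P=[atz(c,u,v,.085,True) for u,v in [(298.5,222),(416,238),(365,172),(352,288)]]
print(np.round(P,4))
from scipy.optimize import least_squares
P=np.array(P)[:,:2];print(least_squares(lambda q:np.hypot(*(P-q).T)-.056,P.mean(0)))
print('tip',atz(c,480,309,.132,True),'head',atz(c,566,301,.152,True))
E
```

```text
[[ 0.418   0.0533  0.085 ]
 [ 0.5258  0.0486  0.085 ]
 [ 0.4718  0.103   0.085 ]
 [ 0.4725 -0.0049  0.085 ]]
     message: `gtol` termination condition is satisfied.
     success: True
      status: 1
         fun: [-2.052e-03 -2.016e-03 -1.965e-03 -2.115e-03]
           x: [ 4.718e-01  4.898e-02]
        cost: 8.303781446858831e-06
         jac: [[ 9.968e-01 -8.001e-02]
               [-1.000e+00  6.795e-03]
               [ 1.684e-04 -1.000e+00]
               [-1.421e-02  9.999e-01]]
        grad: [ 2.465e-09  4.467e-09]
  optimality: 4.467244762475231e-09
 active_mask: [ 0.000e+00  0.000e+00]
        nfev: 5
        njev: 5
tip [0.58213094 0.0019102  0.132     ] head [0.65997882 0.02073264 0.152     ]
```

```bash
python3 -m jog '[[[-0.0143,-0.0184,0.03,0,0,0],[0,0,0.045,0,0,0],[0,0,0.045,0,0,0],[0,0,0.04,0,0,0],[0,0,0,0,0,0]]]' ;  python3 -c "
from h import *;st()"
```

```text
clock: 14.72
eef_pos: [0.4236, 0.0421, 0.1027]
tool_rot: [0.669, 0.743, 0.004, 0.002]
ft_force: [-0.5, -0.1, 0.2]
grip_width: 0.0353
t 14.72 p [0.4236 0.0421 0.1027] w 0.0353 F [-0.5 -0.1  0.2]
[[-0.105, 0.994, 0.009], [0.994, 0.105, 0.004], [0.003, 0.01, -1.0]] q [ 0.1   0.2  -0.41  0.95  0.    1.56]
```

```bash
python3 -m jog '[[[0,-0.002,0.018,0.5,0,0],[0,0,0.016,0,0,0],[0,0,0,0,0,0]]]' && python3 -m jog '[[[0,0,0,0,0,0],[0,0,0,0,0,0],[0,0,0,0,0,0],[0,0,0,0,0,0]]]' 0;  python3 -c "
from h import *;st()"
```

```text
clock: 15.1
eef_pos: [0.426, 0.0425, 0.0728]
tool_rot: [0.667, 0.745, 0.004, 0.002]
ft_force: [-0.7, 0.7, 0.6]
grip_width: 0.0349
clock: 15.6
eef_pos: [0.4276, 0.0428, 0.0758]
tool_rot: [0.667, 0.745, 0.005, 0.003]
ft_force: [0.0, 0.3, -3.2]
grip_width: 0.0063
t 15.6 p [0.4276 0.0428 0.0758] w 0.0063 F [ 0.   0.3 -3.2]
[[-0.11, 0.994, 0.012], [0.994, 0.11, 0.004], [0.003, 0.012, -1.0]] q [ 0.1   0.24 -0.44  0.88  0.    1.56]
```

```bash
python3 -m jog '[[[0,0,0.003,0,0,0],[-0.0135,0.0197,0.0005,0,0,0],[-0.0135,0.0197,0.0005,0,0,0],[-0.0135,0.0197,0.0005,0,0,0],[0,0,0,0,0,0]]]' ;  python3 -c "
from h import *;st()"
```

```text
clock: 16.23
eef_pos: [0.4904, 0.0102, 0.0748]
tool_rot: [0.666, 0.746, 0.006, 0.001]
ft_force: [0.2, 0.8, -1.3]
grip_width: 0.006
t 16.23 p [0.4904 0.0102 0.0748] w 0.006 F [ 0.2  0.8 -1.3]
[[-0.113, 0.994, 0.01], [0.994, 0.113, 0.008], [0.007, 0.011, -1.0]] q [ 0.02  0.34 -0.29  0.93  0.01  1.47]
```

```bash
python3 -m jog '[[[-0.0143,0.019,0.001,0,0,0],[0,0,0.001,0,0,0]]]' ;  python3 - <<'E'
from h import *;st()
s=snap('scene','s4.png');t=snap('top','t4.png')
a=s['pixels'][170:330,280:440];b=t['pixels'][160:310,230:380]
m=np.zeros((480,800,3),np.uint8);m[:400,:400]=cv2.resize(a,(400,400));m[:400,400:]=cv2.resize(b,(400,400))
cv2.imwrite('pics/m4.png',m[:,:,::-1])
E
```

```text
clock: 16.48
eef_pos: [0.5083, 0.0005, 0.0746]
tool_rot: [0.665, 0.747, 0.007, -0.002]
ft_force: [1.9, -1.4, 3.5]
grip_width: 0.0063
t 16.48 p [5.083e-01 5.000e-04 7.460e-02] w 0.0063 F [ 1.9 -1.4  3.5]
[[-0.115, 0.993, 0.007], [0.993, 0.115, 0.012], [0.011, 0.008, -1.0]] q [-0.01  0.38 -0.24  0.95  0.01  1.45]
```

View pics/m4.png

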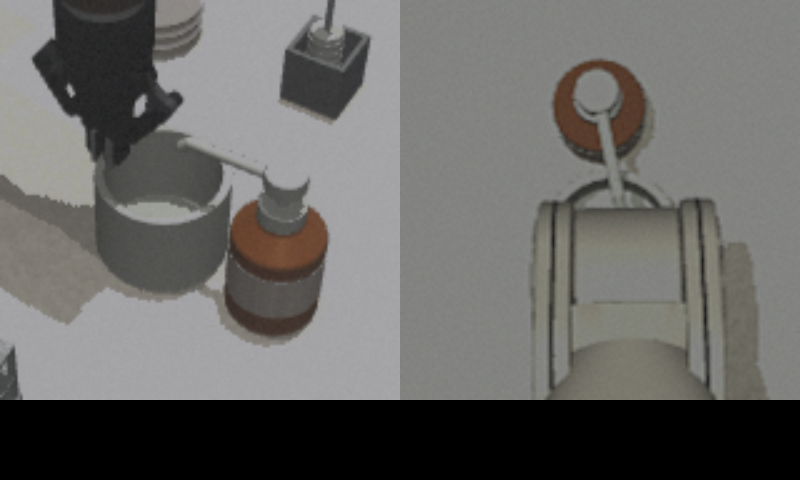

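```bash
python3 -m jog '[[[-0.001,0.006,0.001,-0.3,0,0],[0,0,0.0,0,0,0]]]' && python3 -m jog '[[[0,0,0,0,0,0],[0,0,0,0,0,0]]]' 0.03 && python3 -m jog '[[[0,-0.004,-0.03,0,0,0],[0,-0.004,-0.04,0,0,0],[0,-0.004,-0.04,0,0,0],[0,0,-0.03,0,0,0],[0,0,0,0,0,0]]]' 0.03; python3 - <<'E'
from h import *;st()
snap('wrist','w5.png')
E
```

```text
clock: 16.82
eef_pos: [0.5079, 0.0013, 0.0748]
tool_rot: [0.665, 0.747, 0.006, -0.003]
ft_force: [2.0, -1.2, -1.6]
grip_width: 0.0061
clock: 17.08
eef_pos: [0.5058, 0.0023, 0.0739]
tool_rot: [0.664, 0.747, 0.005, -0.005]
ft_force: [0.5, 0.3, -0.2]
grip_width: 0.0301
clock: 17.7
eef_pos: [0.4911, 0.0001, 0.2146]
tool_rot: [0.664, 0.748, 0.004, -0.009]
ft_force: [0.8, 0.4, -0.5]
grip_width: 0.0299
t 17.7 p [4.911e-01 1.000e-04 2.146e-01] w 0.0299 F [ 0.8  0.4 -0.5]
[[-0.118, 0.993, -0.008], [0.993, 0.118, 0.017], [0.018, -0.006, -1.0]] q [-0.01  0.24 -0.04  1.3   0.02  1.44]
```

View pics/w5.png

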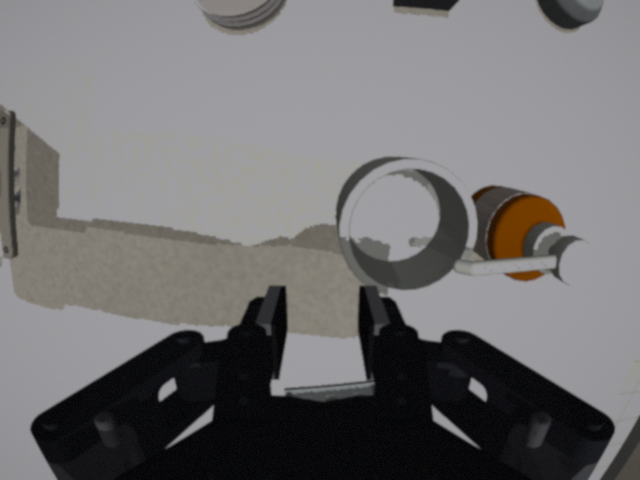

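```bash
python3 - <<'E'
from h import *
c=cal('w5.png')
from scipy.optimize import least_squares
P=np.array([atz(c,u,v,.085,True) for u,v in [(337,226),(477,236),(410,157),(400,290)]])[:,:2]
r=least_squares(lambda q:np.hypot(*(P-q[:2]).T)-q[2],[*P.mean(0),.055]);print(P,r.x)
print('tip',atz(c,461,267,.132,True),'head',atz(c,568,259,.152,True))
E
```

```text
[[ 0.50004253  0.00815342]
 [ 0.61249069  0.01423925]
 [ 0.54726598  0.06668515]
 [ 0.55676996 -0.03724564]] [0.55622232 0.0149724  0.05439219]
tip [5.83486489e-01 4.51175868e-04 1.32000000e-01] head [0.65565459 0.01966629 0.152     ]
```

```bash
python3 -m jog '[[[0,0.015,0.03,-0.3,-1.0,0],[0,0,0.04,0,0,0],[0,0,0.035,0,0,0],[0,0,0,0,0,0]]]'; python3 -c "
from h import *;st()"
```

```text
clock: 18.25
eef_pos: [0.5005, 0.0029, 0.0993]
tool_rot: [0.664, 0.748, -0.004, -0.005]
ft_force: [-0.4, 0.1, -0.4]
grip_width: 0.0305
t 18.25 p [0.5005 0.0029 0.0993] w 0.0305 F [-0.4  0.1 -0.4]
[[-0.118, 0.993, -0.013], [0.993, 0.118, 0.0], [0.002, -0.013, -1.0]] q [ 0.01  0.35 -0.21  1.03  0.    1.46]
```

```bash
python3 -m jog '[[[0,0.006,0.014,-0.7,0,0],[0,0,0.014,0,0,0],[0,0,0,0,0,0]]]'; python3 -m jog '[[[0,0,0,0,0,0],[0,0,0,0,0,0],[0,0,0,0,0,0]]]' 0;python3 -c "
from h import *;st()"; python3 -m jog '[[[-0.010,0.013,0,0,0,0],[0,0,0,0,0,0]]]';python3 -c "
from h import *;st()"
```

```text
clock: 18.62
eef_pos: [0.5061, 0.0039, 0.071]
tool_rot: [0.664, 0.748, 0.0, -0.001]
ft_force: [-0.1, 0.1, 0.5]
grip_width: 0.0296
clock: 19.0
eef_pos: [0.5068, 0.0038, 0.0723]
tool_rot: [0.664, 0.748, 0.001, -0.001]
ft_force: [0.5, -0.2, -2.9]
grip_width: 0.0064
t 19.0 p [0.5068 0.0038 0.0723] w 0.0064 F [ 0.5 -0.2 -2.9]
[[-0.118, 0.993, -0.0], [0.993, 0.118, 0.002], [0.002, 0.0, -1.0]] q [ 0.01  0.38 -0.24  0.95  0.    1.46]
clock: 19.25
eef_pos: [0.52, -0.0043, 0.0723]
tool_rot: [0.664, 0.748, 0.0, -0.002]
ft_force: [-0.3, -0.3, -2.6]
grip_width: 0.0061
t 19.25 p [ 0.52   -0.0043  0.0723] w 0.0061 F [-0.3 -0.3 -2.6]
[[-0.119, 0.993, -0.002], [0.993, 0.119, 0.003], [0.003, -0.002, -1.0]] q [-0.01  0.41 -0.2   0.97  0.    1.44]
```

```bash
python3 -m jog '[[[0,-0.005,0.001,0,0,0],[0,0,0,0,0,0]]]' ; python3 -m jog '[[[0,0,0,0,0,0],[0,0,0,0,0,0]]]' 0.03 ; python3 -m jog '[[[0,-0.003,-0.03,0,0,0],[0,-0.003,-0.04,0,0,0],[0,-0.004,-0.04,0,0,0],[0,0,-0.04,0,0,0],[0,0,0,0,0,0]]]' 0.0; python3 - <<'E'
from h import *;st()
c=snap('wrist','w6.png');s=snap('scene','s6.png')
m=np.zeros((400,800,3),np.uint8);m[:,:400]=cv2.resize(s['pixels'][170:330,280:440],(400,400));m[:,400:]=cv2.resize(c['pixels'][100:340,320:560],(400,400))
cv2.imwrite('pics/m6.png',m[:,:,::-1])
E
```

```text
clock: 19.5
eef_pos: [0.5153, -0.0046, 0.072]
tool_rot: [0.664, 0.748, 0.001, -0.001]
ft_force: [0.4, -0.2, -2.3]
grip_width: 0.0063
clock: 19.75
eef_pos: [0.5144, -0.0044, 0.0722]
tool_rot: [0.664, 0.748, 0.001, -0.001]
ft_force: [-0.0, 0.5, -0.7]
grip_width: 0.0298
clock: 20.38
eef_pos: [0.5029, -0.0057, 0.2264]
tool_rot: [0.663, 0.748, 0.0, -0.002]
ft_force: [0.1, -0.8, -0.2]
grip_width: 0.0
t 20.38 p [ 0.5029 -0.0057  0.2264] w 0.0 F [ 0.1 -0.8 -0.2]
[[-0.12, 0.993, -0.003], [0.993, 0.12, 0.003], [0.004, -0.003, -1.0]] q [-0.01  0.25  0.01  1.33  0.    1.44]
```

View pics/m6.png

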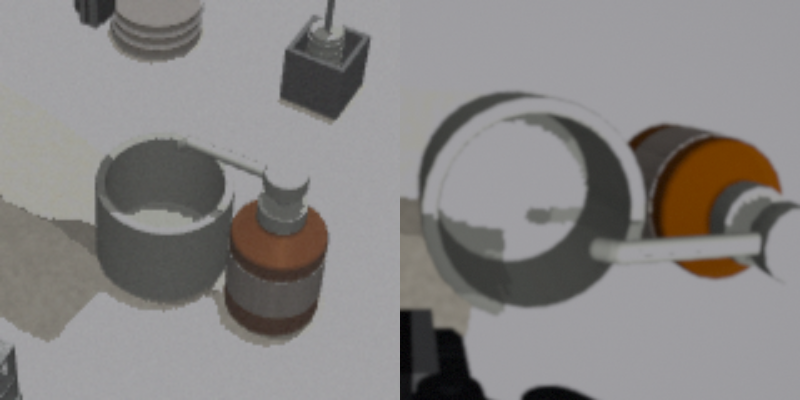

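```bash
python3 - <<'E'
from h import *
S=cal('s6.png');c=cal('w6.png')
f=lambda u,v:(279.8+u*.4,169.8+v*.4); g=lambda u,v:(319.8+(u-400)*.6,99.8+v*.6)
print('S',atz(S,*f(164,184.5),.085),atz(S,*f(183,142),.132),'pump',atz(S,*f(287,181),.152))
P=np.array([atz(c,*g(u,v),.085,True) for u,v in [(419,200),(648,205),(535,95),(525,307)]])
print(P,P.mean(0),'tip',atz(c,*g(597,249),.132,True))
E
```

```text
S [0.5659142  0.00210128 0.085     ] [0.5755072 0.0118316 0.132    ] pump [0.67043724 0.01287    0.152     ]
[[ 0.50802906  0.00249994  0.085     ]
 [ 0.62047221  0.01460179  0.085     ]
 [ 0.5549149   0.05831122  0.085     ]
 [ 0.56720591 -0.04458667  0.085     ]] [0.56265552 0.00770657 0.085     ] tip [0.58104727 0.00098476 0.132     ]
```

```bash
python3 -m jog '[[[0.001,0.042,0,0,0,0],[0.001,0.042,0,0,0,0],[0.001,0.042,0,0,0,0],[0,0.038,0,0,0,0],[0,0,0.03,0,0,0],[0,0,0,0,0,0]]]'; python3 -c "
from h import *;st()"
```

```text
clock: 21.22
eef_pos: [0.6608, 0.0178, 0.1763]
tool_rot: [0.663, 0.748, -0.009, -0.013]
ft_force: [-0.9, -0.0, 0.2]
grip_width: 0.0003
t 21.23 p [0.6608 0.0178 0.1763] w 0.0003 F [-0.9 -0.   0.2]
[[-0.119, 0.992, -0.032], [0.993, 0.12, 0.003], [0.007, -0.031, -0.999]] q [0.03 0.62 0.45 1.43 0.   1.48]
```

```bash
python3 -m jog '[[[0,0.006,0,-1.8,0,0],[0,0,0,0,0,0]]]'; python3 -m jog '[[[0,0,0.01,0,0,0],[0,0,0.008,0,0,0]]]';python3 -m jog '[[[0,0,0.005,0,0,0]]]'; python3 -c "
from h import *;st()"
```

```text
clock: 21.48
eef_pos: [0.6656, 0.0185, 0.1753]
tool_rot: [0.664, 0.748, 0.001, -0.004]
ft_force: [0.1, -1.3, -0.1]
grip_width: -0.0002
clock: 21.72
eef_pos: [0.6657, 0.0186, 0.1582]
tool_rot: [0.664, 0.748, 0.002, -0.003]
ft_force: [-0.2, 0.1, 0.4]
grip_width: 0.0003
clock: 21.85
eef_pos: [0.6654, 0.0185, 0.1526]
tool_rot: [0.664, 0.748, 0.002, -0.003]
ft_force: [0.5, 0.3, 0.1]
grip_width: -0.0002
t 21.85 p [0.6654 0.0185 0.1526] w -0.0002 F [0.5 0.3 0.1]
[[-0.119, 0.993, -0.002], [0.993, 0.119, 0.007], [0.007, -0.002, -1.0]] q [0.02 0.62 0.37 1.33 0.01 1.48]
```

```bash
for i in 1; do python3 -m jog '[[[0,0,0.005,0,0,0],[0,0,0.005,0,0,0]]]';python3 -m jog '[[[0,0,0.004,0,0,0]]]';python3 -m jog '[[[0,0,0.003,0,0,0]]]';python3 -m jog '[[[0,0,0.002,0,0,0]]]'; done; python3 -c "
from h import *;st()"
```

```text
clock: 22.1
eef_pos: [0.6654, 0.0186, 0.1432]
tool_rot: [0.664, 0.748, 0.002, -0.003]
ft_force: [-1.7, 0.3, 5.1]
grip_width: 0.0001
clock: 22.22
eef_pos: [0.6654, 0.0185, 0.1398]
tool_rot: [0.664, 0.748, 0.002, -0.003]
ft_force: [-3.3, 0.1, 6.5]
grip_width: 0.0001
clock: 22.35
eef_pos: [0.6655, 0.0186, 0.1375]
tool_rot: [0.664, 0.748, 0.002, -0.002]
ft_force: [-2.7, -0.5, 6.7]
grip_width: 0.0002
clock: 22.48
eef_pos: [0.6655, 0.0186, 0.1371]
tool_rot: [0.664, 0.748, 0.003, -0.002]
ft_force: [-4.2, -0.3, 11.7]
grip_width: -0.0
t 22.48 p [0.6655 0.0186 0.1371] w -0.0 F [-4.2 -0.3 11.7]
[[-0.119, 0.993, 0.001], [0.993, 0.119, 0.007], [0.006, 0.002, -1.0]] q [0.02 0.62 0.34 1.29 0.01 1.48]
```

```bash
python3 -m jog '[[[0,0,0.003,0,0,0]]]'; python3 - <<'E'
from h import *
s=snap('scene','s7.png')['pixels'].astype(int);o=cv2.imread('pics/s6.png')[:,:,::-1].astype(int)
d=abs(s-o).sum(2)[222:295,316:372]; print((d>60).mean(), d[30:,:].mean())
E
python3 -m jog '[[[0,0,-0.01,0,0,0],[0,0,-0.02,0,0,0],[0,0,-0.04,0,0,0],[0,0,-0.04,0,0,0],[0,0,0,0,0,0]]]'; python3 - <<'E'
from h import *
st()
s=snap('scene','s8.png')['pixels'].astype(int);o=cv2.imread('pics/s6.png')[:,:,::-1].astype(int)
d=abs(s-o).sum(2); print((d[222:295,316:372]>60).mean(),(d[232:260,384:408]>60).mean())
E
```

```text
clock: 22.6
eef_pos: [0.6655, 0.0185, 0.137]
tool_rot: [0.664, 0.748, 0.004, -0.001]
ft_force: [-7.3, 0.6, 17.5]
grip_width: 0.0
0.11350293542074363 25.188953488372093
clock: 23.28
eef_pos: [0.6656, 0.018, 0.2497]
tool_rot: [0.664, 0.748, 0.004, -0.001]
ft_force: [0.3, 0.2, -0.4]
grip_width: -0.0001
t 23.27 p [0.6656 0.018  0.2497] w -0.0001 F [ 0.3  0.2 -0.4]
[[-0.119, 0.993, 0.005], [0.993, 0.119, 0.007], [0.006, 0.006, -1.0]] q [0.02 0.58 0.57 1.55 0.01 1.48]
0.08830724070450098 0.24107142857142858
```

```bash
python3 -m jog '[[[-0.0436,-0.0395,0,0,0,0],[-0.0436,-0.0395,0,0,0,0],[-0.0436,-0.0395,0,0,0,0],[-0.0436,-0.0395,0,0,0,0],[-0.0436,-0.0395,0,0,0,0],[0,0,0,0,0,-9.7],[0,0,0,0,0,-9.7],[0,0,0,0,0,-9.7],[0,0,0,0,0,-9.7],[0,0,0,0,0,-9.7],[0,0,0,0,0,-9.7],[0,0,0,0,0,-9.7]]]' 0.04; python3 -m jog '[[[0,0,0,0,0,-9.7],[0,0,0,0,0,-9.7],[0,0,0,0,0,-9.7],[0,0,0,0,0,0]]]'; python3 - <<'E'
from h import *
st()
c=snap('wrist','w9.png');t=snap('top','t9.png')
for p in [(.497,-.2225,.122),(.5725,-.270,.122),(.5875,-.332,.122)]: print(np.round(proj(c,p,True),1))
m=np.zeros((480,800,3),np.uint8);m[:,:480]=c['pixels'][:,80:560];m[:320,480:]=cv2.resize(t['pixels'][150:310,240:400],(320,320))
cv2.imwrite('pics/m9.png',m[:,:,::-1])
E
```

```text
clock: 24.82
eef_pos: [0.4795, -0.2261, 0.2196]
tool_rot: [0.114, 0.993, 0.008, -0.019]
ft_force: [-0.8, -0.5, 0.9]
grip_width: 0.0397
clock: 25.32
eef_pos: [0.4759, -0.2243, 0.2116]
tool_rot: [-0.147, 0.989, 0.016, -0.021]
ft_force: [0.2, -0.4, -0.4]
grip_width: 0.0402
t 25.32 p [ 0.4759 -0.2243  0.2116] w 0.0402 F [ 0.2 -0.4 -0.4]
[[-0.956, -0.29, -0.047], [-0.292, 0.956, 0.026], [0.038, 0.039, -0.999]] q [-0.44  0.34  0.09  1.37  0.   -0.74]
[310.7 283. ]
[219.9 357.6]
[141.1 348.8]
```

View pics/m9.png

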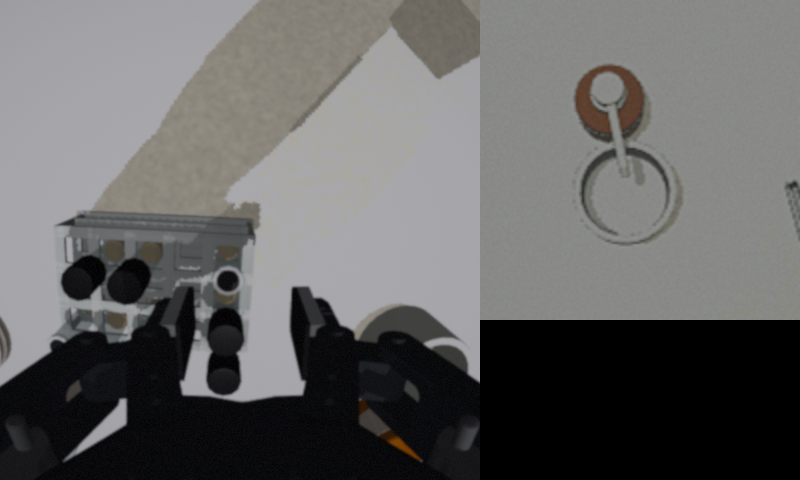

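```bash
python3 -m jog '[[[0,0,0,2.2,-2.1,2.5],[-0.021,-0.003,0,0,0,0],[0,0,0.03,0,0,0],[0,0,0.02,0,0,0],[0,0,0,0,0,0]]]' ; python3 -c "
from h import *;st()"
```

```text
clock: 26.05
eef_pos: [0.4965, -0.2217, 0.1588]
tool_rot: [-0.119, 0.993, -0.0, -0.001]
ft_force: [0.1, -0.9, 1.2]
grip_width: 0.0398
t 26.05 p [ 0.4965 -0.2217  0.1588] w 0.0398 F [ 0.1 -0.9  1.2]
[[-0.972, -0.236, -0.002], [-0.236, 0.972, -0.001], [0.002, -0.001, -1.0]] q [-0.42  0.37 -0.01  1.19 -0.   -0.66]
```

```bash
python3 -m jog '[[[0,-0.001,0.022,0,0,0],[0,0,0.022,0,0,0],[0,0,0.022,0,0,0],[0,0,0,0,0,0]]]' ; python3 -c "
from h import *;st()"; python3 -m jog '[[[0,0,0.001,0,0,0],[0,0,0,0,0,0],[0,0,0,0,0,0]]]' 0;python3 -c "
from h import *;st()"
```

```text
clock: 26.55
eef_pos: [0.4988, -0.2239, 0.0948]
tool_rot: [-0.116, 0.993, -0.002, 0.001]
ft_force: [-0.1, 0.4, 0.6]
grip_width: 0.0398
t 26.55 p [ 0.4988 -0.2239  0.0948] w 0.0398 F [-0.1  0.4  0.6]
[[-0.973, -0.231, 0.003], [-0.231, 0.973, -0.003], [-0.002, -0.004, -1.0]] q [-0.42  0.42 -0.1   1.04 -0.   -0.65]
clock: 26.92
eef_pos: [0.5009, -0.2248, 0.0973]
tool_rot: [-0.116, 0.993, -0.003, 0.004]
ft_force: [0.3, -0.1, -0.4]
grip_width: 0.0182
t 26.93 p [ 0.5009 -0.2248  0.0973] w 0.0182 F [ 0.3 -0.1 -0.4]
[[-0.973, -0.23, 0.008], [-0.23, 0.973, -0.006], [-0.006, -0.007, -1.0]] q [-0.42  0.42 -0.1   1.04 -0.   -0.65]
```

```bash
python3 -m jog '[[[0.002,0.001,-0.015,0,0,0],[0,0,-0.02,0,0,0],[0,0,-0.02,0,0,0]]]';python3 -m jog '[[[0,0,-0.025,0,0,0],[0,0,-0.025,0,0,0],[0,0,-0.01,0,0,0],[0,0,0,0,0,0]]]';  python3 -c "
from h import *;st()"
```

```text
clock: 27.3
eef_pos: [0.4978, -0.2236, 0.1551]
tool_rot: [-0.116, 0.993, -0.003, 0.003]
ft_force: [0.3, 0.2, -0.2]
grip_width: 0.0183
clock: 27.8
eef_pos: [0.4983, -0.2238, 0.223]
tool_rot: [-0.116, 0.993, -0.005, 0.007]
ft_force: [-0.3, 0.0, -1.5]
grip_width: 0.0181
t 27.8 p [ 0.4983 -0.2238  0.223 ] w 0.0181 F [-0.3  0.  -1.5]
[[-0.973, -0.23, 0.015], [-0.23, 0.973, -0.008], [-0.013, -0.011, -1.0]] q [-0.42  0.32  0.09  1.33 -0.   -0.65]
```

```bash
cat >> h.py <<'E'
def jarchk(f):
    t=snap('top',f)['pixels']; r=cv2.imread('pics/t9.png')[:,:,::-1]
    tm=r[212:277,284:344]; m=cv2.matchTemplate(np.ascontiguousarray(t[170:320,244:384]),np.ascontiguousarray(tm),cv2.TM_CCOEFF_NORMED)
    _,v,_,l=cv2.minMaxLoc(m); print('jar shift px',l[0]+244-284,l[1]+170-212,'score',round(v,3))
E
python3 -m jog '[[[-0.0216,0.0532,0,-0.6,0.7,0],[-0.0216,0.0532,0,0,0,0],[0,0,0,0,0,0]]]'; python3 -c "
from h import *;st();jarchk('t10.png')"
```

```text
clock: 28.18
eef_pos: [0.5151, -0.1084, 0.2198]
tool_rot: [-0.114, 0.993, 0.0, -0.002]
ft_force: [-0.2, -0.2, -0.0]
grip_width: 0.0182
t 28.18 p [ 0.5151 -0.1084  0.2198] w 0.0182 F [-0.2 -0.2 -0. ]
[[-0.974, -0.227, -0.003], [-0.227, 0.974, 0.0], [0.003, 0.001, -1.0]] q [-0.21  0.3   0.06  1.33 -0.   -0.44]
jar shift px 0 0 score 0.938
```

```bash
python3 -m jog '[[[-0.0214,0.052,0,0,0,0],[-0.0213,0.052,0,0,0,0],[0,0,0,0,0,0]]]'; python3 - <<'E'
from h import *
st();print(atz(cal('t9.png'),313.4,246.2,.085))
s=snap('scene','s11.png');c=snap('wrist','w11.png')
m=np.zeros((480,800,3),np.uint8);m[:400,:400]=cv2.resize(s['pixels'][130:330,260:460],(400,400));m[:400,400:]=cv2.resize(c['pixels'][60:460,120:520],(400,400))
cv2.imwrite('pics/m11.png',m[:,:,::-1])
E
```

```text
clock: 28.6
eef_pos: [0.5332, -0.0008, 0.2171]
tool_rot: [-0.11, 0.994, -0.001, -0.004]
ft_force: [-0.3, -0.7, -0.1]
grip_width: 0.0182
t 28.6 p [ 0.5332 -0.0008  0.2171] w 0.0182 F [-0.3 -0.7 -0.1]
[[-0.976, -0.218, -0.007], [-0.218, 0.976, -0.003], [0.007, -0.001, -1.0]] q [-0.    0.32  0.07  1.33 -0.   -0.22]
[0.56440605 0.00172799 0.085     ]
```

View pics/m11.png

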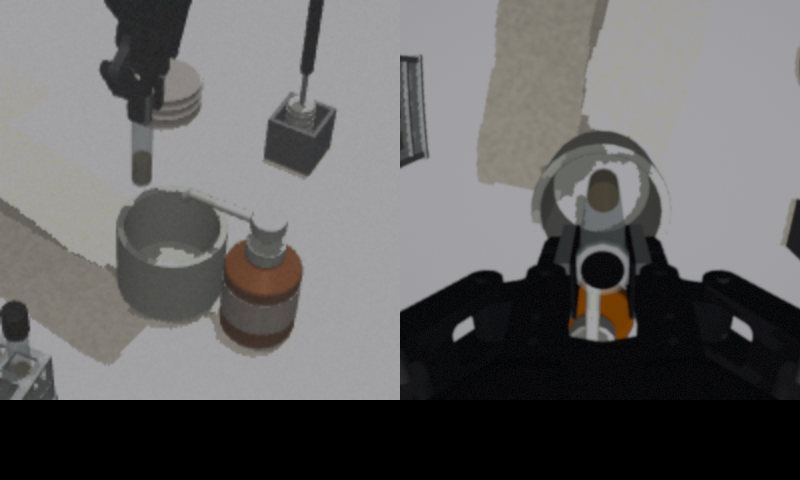

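```bash
python3 -m jog '[[[0,0.002,0.02,0,0,0],[0,0,0.025,0,0,0],[0,0,0,0,0,0]]]';  python3 -c "
from h import *;st()"
```

```text
clock: 29.08
eef_pos: [0.5321, -0.0078, 0.1713]
tool_rot: [-0.103, 0.995, -0.002, -0.003]
ft_force: [-0.0, 0.5, -0.6]
grip_width: 0.0183
t 29.07 p [ 0.5321 -0.0078  0.1713] w 0.0183 F [-0.   0.5 -0.6]
[[-0.979, -0.206, -0.006], [-0.206, 0.979, -0.005], [0.007, -0.004, -1.0]] q [-0.01  0.34 -0.02  1.22 -0.01 -0.22]
```

```bash
python3 -m jog '[[[-0.005,0.0085,0,-0.2,0,0],[0,0,0.025,0,0,0],[0,0,0.025,0,0,0],[0,0,0.008,0,0,0]]]';  python3 -m jog '[[[0,0,0.005,0,0,0]]]';python3 -c "
from h import *;st()"
```

```text
clock: 29.58
eef_pos: [0.5386, -0.0004, 0.1171]
tool_rot: [-0.101, 0.995, -0.001, 0.0]
ft_force: [0.2, 0.2, -0.9]
grip_width: 0.0182
clock: 29.7
eef_pos: [0.5393, -0.0004, 0.1127]
tool_rot: [-0.101, 0.995, -0.001, 0.001]
ft_force: [0.3, 0.7, -0.1]
grip_width: 0.0185
t 29.7 p [ 5.393e-01 -4.000e-04  1.127e-01] w 0.0185 F [ 0.3  0.7 -0.1]
[[-0.98, -0.201, 0.002], [-0.201, 0.98, -0.001], [-0.002, -0.002, -1.0]] q [-0.    0.4  -0.1   1.08 -0.   -0.2 ]
```

```bash
python3 -m jog '[[[0.005,0.002,0.005,0,0,0]]]';  python3 -m jog '[[[0,0,0.004,0,0,0]]]';python3 -m jog '[[[0,0,0.003,0,0,0]]]';python3 -m jog '[[[0,0,0.003,0,0,0]]]';python3 -c "
from h import *;st()"
```

```text
clock: 29.82
eef_pos: [0.5348, 0.0005, 0.1084]
tool_rot: [-0.101, 0.995, -0.001, 0.002]
ft_force: [0.2, -1.1, -0.7]
grip_width: 0.0183
clock: 29.95
eef_pos: [0.5347, 0.0006, 0.1048]
tool_rot: [-0.101, 0.995, -0.001, 0.002]
ft_force: [-0.9, 0.8, -0.8]
grip_width: 0.0181
clock: 30.08
eef_pos: [0.5349, 0.0006, 0.102]
tool_rot: [-0.101, 0.995, -0.001, 0.003]
ft_force: [0.6, 0.2, 0.1]
grip_width: 0.0181
clock: 30.2
eef_pos: [0.5351, 0.0006, 0.0991]
tool_rot: [-0.101, 0.995, -0.001, 0.003]
ft_force: [-0.1, 0.2, -0.4]
grip_width: 0.0183
t 30.2 p [0.5351 0.0006 0.0991] w 0.0183 F [-0.1  0.2 -0.4]
[[-0.98, -0.201, 0.006], [-0.201, 0.98, -0.001], [-0.006, -0.002, -1.0]] q [ 0.    0.4  -0.13  1.03 -0.   -0.2 ]
```

```bash
python3 -m jog '[[[0,0,0.002,0,0.3,0],[0,0,0,0,0,0]]]'; python3 -m jog '[[[0,0,0,0,0,0],[0,0,0,0,0,0],[0,0,-0.03,0,0,0],[0,0,-0.03,0,0,0],[0,0,-0.04,0,0,0],[0,0,-0.04,0,0,0],[0,0,0,0,0,0]]]' 0.036;python3 -m jog '[[[0.0035,-0.0546,0,0,0,0],[0.0035,-0.0546,0,0,0,0],[0.0035,-0.0546,0,0,0,0],[0.0035,-0.0546,0,0,0,0],[0.0035,-0.0546,0,0,0,0],[0,0,0,0,0,9.7],[0,0,0,0,0,9.7],[0,0,0,0,0,9.7],[0,0,0,0,0,9.7],[0,0,0,0,0,9.7],[0,0,0,0,0,9.7],[0,0,0,0,0,9.7]]]' 0.04;python3 -m jog '[[[0,0,0,0,0,9.7],[0,0,0,0,0,9.7],[0,0,0,0,0,0]]]'; python3 - <<'E'
from h import *
st();s=snap('scene','s12.png');t=snap('top','t12.png')
m=np.zeros((400,800,3),np.uint8);m[:400,:400]=cv2.resize(s['pixels'][160:300,280:420],(400,400));m[:400,400:]=cv2.resize(t['pixels'][180:300,260:380],(400,400))
cv2.imwrite('pics/m12.png',m[:,:,::-1])
E
```

```text
clock: 30.45
eef_pos: [0.5352, 0.0007, 0.0969]
tool_rot: [-0.101, 0.995, -0.001, 0.0]
ft_force: [0.5, -0.4, -0.2]
grip_width: 0.018
clock: 31.32
eef_pos: [0.535, 0.0009, 0.241]
tool_rot: [-0.101, 0.995, -0.001, -0.0]
ft_force: [0.8, 0.8, 0.0]
grip_width: 0.0361
clock: 32.83
eef_pos: [0.5701, -0.2772, 0.2265]
tool_rot: [0.489, 0.872, -0.001, -0.009]
ft_force: [-0.1, 0.1, -0.0]
grip_width: 0.0403
clock: 33.2
eef_pos: [0.5687, -0.2766, 0.2225]
tool_rot: [0.632, 0.775, -0.003, -0.012]
ft_force: [0.3, -0.5, -0.7]
grip_width: 0.04
t 33.2 p [ 0.5687 -0.2766  0.2225] w 0.04 F [ 0.3 -0.5 -0.7]
[[-0.2, 0.98, -0.022], [0.98, 0.2, 0.009], [0.014, -0.02, -1.0]] q [-0.45  0.54  0.42  1.48 -0.    0.92]
```

View pics/m12.png

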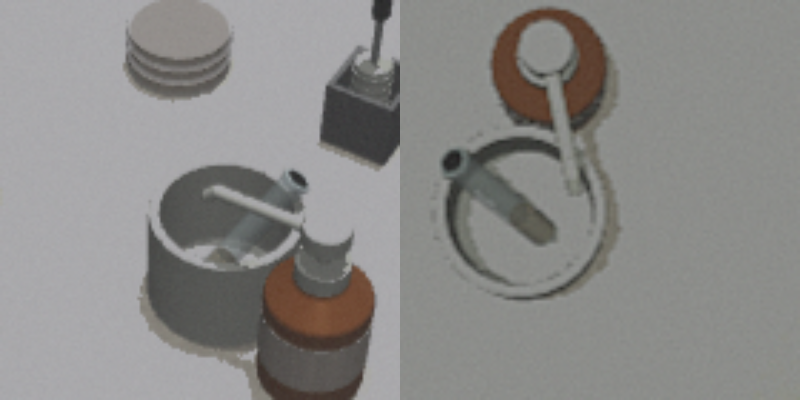

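```bash
python3 -m jog '[[[0,0,0,-1.1,-0.8,-2.5],[0.0057,0.0052,0,0,0,0],[0,0,0.03,0,0,0],[0,0,0.03,0,0,0],[0,0,0,0,0,0]]]' ; python3 - <<'E'
from h import *
st();T=cal('t12.png');f=lambda u,v:(259.9+(u-400)*.3,179.9+v*.3)
print('jar',atz(T,*f(525,212),.085),'tubetop',atz(T,*f(455,163),.095),'foot',atz(T,*f(545,235),.01))
E
```

```text
clock: 33.92
eef_pos: [0.5737, -0.2683, 0.1615]
tool_rot: [0.612, 0.791, 0.0, 0.0]
ft_force: [0.5, 0.1, -0.2]
grip_width: 0.04
t 33.92 p [ 0.5737 -0.2683  0.1615] w 0.04 F [ 0.5  0.1 -0.2]
[[-0.25, 0.968, 0.001], [0.968, 0.25, 0.0], [0.0, 0.001, -1.0]] q [-0.44  0.54  0.27  1.3   0.    0.88]
jar [0.57106957 0.03598875 0.085     ] tubetop [0.60286601 0.07974698 0.095     ] foot [0.560552   0.02532704 0.01      ]
```

```bash
python3 -m jog '[[[-0.0014,-0.0015,0.024,0,0,0],[0,0,0.024,0,0,0],[0,0,0.024,0,0,0],[0,0,0,0,0,0]]]' ; python3 -c "
from h import *;st()"
```

```text
clock: 34.42
eef_pos: [0.577, -0.2705, 0.0939]
tool_rot: [0.611, 0.791, 0.001, 0.004]
ft_force: [-0.3, -0.6, 0.1]
grip_width: 0.04
t 34.42 p [ 0.577  -0.2705  0.0939] w 0.04 F [-0.3 -0.6  0.1]
[[-0.252, 0.968, 0.008], [0.968, 0.252, -0.003], [-0.005, 0.007, -1.0]] q [-0.44  0.59  0.17  1.14  0.    0.88]
```

```bash
python3 -m jog '[[[0,-0.004,0.004,0.4,0,0]]]';python3 -m jog '[[[0,0,0.001,0,0,0],[0,0,0.001,0,0,0],[0,0,0,0,0,0]]]' 0; python3 -c "
from h import *;st()"; python3 -m jog '[[[0,0,-0.015,0,0,0],[0,0,-0.02,0,0,0],[0,0,-0.02,0,0,0]]]'; python3 -c "
from h import *;st()"
```

```text
clock: 34.55
eef_pos: [0.5747, -0.2721, 0.0922]
tool_rot: [0.611, 0.791, -0.001, 0.004]
ft_force: [0.2, -0.4, 0.2]
grip_width: 0.04
clock: 34.92
eef_pos: [0.5753, -0.2727, 0.0929]
tool_rot: [0.611, 0.791, -0.001, 0.005]
ft_force: [-1.0, -0.2, -1.0]
grip_width: 0.0183
t 34.92 p [ 0.5753 -0.2727  0.0929] w 0.0183 F [-1.  -0.2 -1. ]
[[-0.253, 0.968, 0.007], [0.968, 0.253, -0.008], [-0.009, 0.004, -1.0]] q [-0.44  0.59  0.16  1.14 -0.    0.87]
clock: 35.3
eef_pos: [0.5746, -0.272, 0.1498]
tool_rot: [0.611, 0.791, -0.001, 0.004]
ft_force: [0.5, -0.1, -1.5]
grip_width: 0.018
t 35.3 p [ 0.5746 -0.272   0.1498] w 0.018 F [ 0.5 -0.1 -1.5]
[[-0.253, 0.968, 0.005], [0.968, 0.253, -0.007], [-0.008, 0.004, -1.0]] q [-0.44  0.55  0.25  1.26 -0.    0.88]
```

```bash
python3 -m jog '[[[0,0,-0.025,0,0,0],[0,0,-0.03,0,0,0],[0,0,-0.03,0,0,0],[0,0,-0.015,0,0,0],[0,0,0,0,0,0],[0.05,0.006,0,0,0,0],[0.05,0.006,0,0,0,0],[0.05,0.006,0,0,0,0],[0.04,0.006,0,0,0,0],[0,0,0,0,0,0]]]'; python3 -c "
from h import *;st();jarchk('t13.png')"
```

```text
clock: 36.55
eef_pos: [0.5501, -0.0774, 0.2567]
tool_rot: [0.612, 0.791, 0.001, 0.01]
ft_force: [-0.1, -0.8, 0.2]
grip_width: 0.018
t 36.55 p [ 0.5501 -0.0774  0.2567] w 0.018 F [-0.1 -0.8  0.2]
[[-0.25, 0.968, 0.016], [0.968, 0.251, -0.011], [-0.014, 0.013, -1.0]] q [-0.14  0.33  0.19  1.42 -0.01  1.18]
jar shift px -16 -2 score 0.451
```

```bash
python3 -m jog '[[[0.04,0.005,0,0.7,0.8,0],[0.04,0.005,0,0,0,0],[0.033,0.005,0,0,0,0],[0,0,0,0,0,0],[0,0,0.035,0,0,0],[0,0,0.035,0,0,0],[0,0,0,0,0,0]]]'; python3 -c "
from h import *;st()"
```

```text
clock: 37.48
eef_pos: [0.5394, 0.0279, 0.1831]
tool_rot: [0.618, 0.786, -0.001, 0.002]
ft_force: [-0.7, 0.3, -0.8]
grip_width: 0.0182
t 37.48 p [0.5394 0.0279 0.1831] w 0.0182 F [-0.7  0.3 -0.8]
[[-0.237, 0.971, 0.002], [0.971, 0.237, -0.004], [-0.005, 0.001, -1.0]] q [ 0.05  0.34  0.02  1.24 -0.    1.39]
```

```bash
python3 -m jog '[[[0.0095,-0.004,0,0,0,0],[0,0,0.02,0,0,0],[0,0,0.02,0,0,0],[0,0,0.02,0,0,0]]]'; python3 -c "
from h import *;st()"
```

```text
clock: 37.98
eef_pos: [0.5387, 0.0351, 0.1301]
tool_rot: [0.619, 0.785, 0.004, 0.007]
ft_force: [-0.1, 0.6, 0.1]
grip_width: 0.0184
t 37.98 p [0.5387 0.0351 0.1301] w 0.0184 F [-0.1  0.6  0.1]
[[-0.233, 0.972, 0.016], [0.972, 0.233, -0.004], [-0.007, 0.015, -1.0]] q [ 0.07  0.37 -0.09  1.1  -0.    1.4 ]
```

```bash
python3 -m jog '[[[0,-0.004,0.01,0.9,0,0],[0,-0.001,0.012,0,0,0],[0,0,0.006,0,0,0]]]';python3 -m jog '[[[0,0,0.004,0,0,0]]]';python3 -m jog '[[[0,0,0.003,0,0,0]]]'; python3 -c "
from h import *;st()"
```

```text
clock: 38.35
eef_pos: [0.5359, 0.0339, 0.1039]
tool_rot: [0.619, 0.785, -0.001, 0.004]
ft_force: [-0.0, -0.2, -0.6]
grip_width: 0.0183
clock: 38.48
eef_pos: [0.5359, 0.0338, 0.0998]
tool_rot: [0.619, 0.785, -0.001, 0.004]
ft_force: [-0.3, -0.7, -0.1]
grip_width: 0.0184
clock: 38.6
eef_pos: [0.5358, 0.0338, 0.0968]
tool_rot: [0.619, 0.785, -0.001, 0.004]
ft_force: [-0.9, -0.1, -1.0]
grip_width: 0.0187
t 38.6 p [0.5358 0.0338 0.0968] w 0.0187 F [-0.9 -0.1 -1. ]
[[-0.233, 0.972, 0.005], [0.972, 0.233, -0.007], [-0.008, 0.004, -1.0]] q [ 0.07  0.4  -0.13  1.03 -0.01  1.4 ]
```

```bash
python3 -m jog '[[[0,0,0.003,0,0,0],[0,0,0,0,0,0]]]';python3 -m jog '[[[0,0,0,0,0,0],[0,0,0,0,0,0],[0,0,-0.02,0,0,0],[0,0,-0.03,0,0,0],[0,0,-0.04,0,0,0],[0,0,-0.04,0,0,0],[0,0,-0.02,0,0,0],[0,0,0,0,0,0]]]' 0.03;python3 -m jog '[[[-0.0525,-0.005,0,0,0,0],[-0.0525,-0.005,0,0,0,0],[-0.0525,-0.005,0,0,0,0],[-0.0525,-0.005,0,0,0,0],[-0.0525,-0.005,0,0,0,0],[-0.0525,-0.005,0,0,0,0],[-0.0525,-0.005,0,0,0,0],[0,0,0,0,0,0]]]' 0.04; python3 - <<'E'
from h import *
st();s=snap('scene','s14.png');t=snap('top','t14.png');w=snap('wrist','w14.png')
print(np.round(proj(w,(.5875,-.332,.122),True),1))
m=np.zeros((600,800,3),np.uint8);m[:400,:400]=cv2.resize(s['pixels'][160:300,280:420],(400,400));m[:400,400:]=cv2.resize(t['pixels'][180:300,260:380],(400,400));m[400:,:320]=w['pixels'][200:400,160:480]
cv2.imwrite('pics/m14.png',m[:,:,::-1])
E
```

```text
clock: 38.85
eef_pos: [0.5357, 0.0338, 0.0935]
tool_rot: [0.619, 0.785, -0.001, 0.004]
ft_force: [-0.0, -0.5, 0.6]
grip_width: 0.0181
clock: 39.85
eef_pos: [0.5349, 0.0348, 0.2486]
tool_rot: [0.619, 0.785, -0.001, 0.004]
ft_force: [0.3, -1.1, -1.4]
grip_width: 0.0297
clock: 40.85
eef_pos: [0.5859, -0.3392, 0.2368]
tool_rot: [0.617, 0.787, -0.003, -0.003]
ft_force: [-0.4, 1.0, -0.5]
grip_width: 0.0403
t 40.85 p [ 0.5859 -0.3392  0.2368] w 0.0403 F [-0.4  1.  -0.5]
[[-0.238, 0.971, -0.009], [0.971, 0.238, 0.0], [0.002, -0.008, -1.0]] q [-0.52  0.62  0.61  1.56 -0.    0.81]
[327.1 232.8]
```

View pics/m14.png

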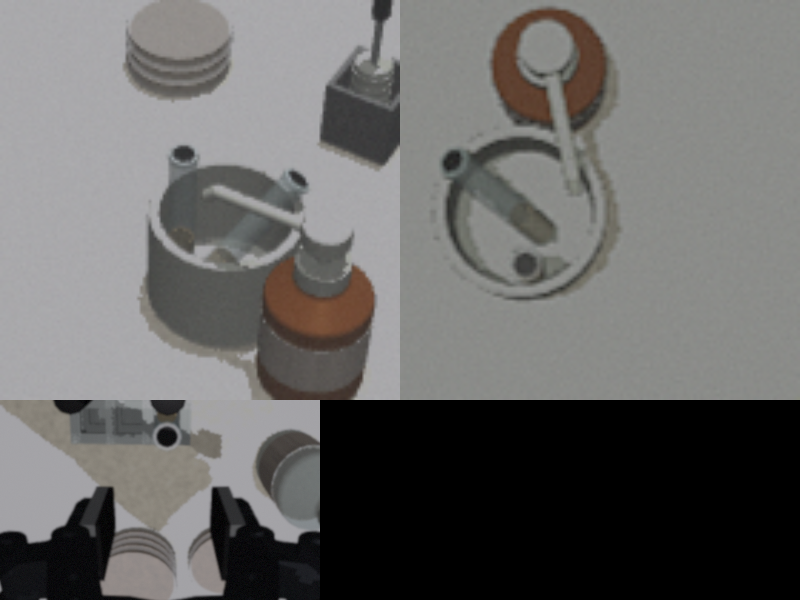

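```bash
python3 - <<'E'
from h import *
T=cal('top1.png')
for p,z in [((484,158),.15),((470,170),.05),((467,171),.0)]: print(atz(T,*p,z))
w=cal('w14.png');print(atz(w,257+160,467-200+0,.0,True))
c=cv2.imread('pics/top1.png')[135:205,435:505];cv2.imwrite('pics/c.png',cv2.resize(c,(420,420),interpolation=cv2.INTER_CUBIC))
E
```

```text
[ 0.73302109 -0.35365733  0.15      ]
[ 0.73059031 -0.35561791  0.05      ]
[ 0.73933023 -0.36444231  0.        ]
[ 0.7009824  -0.37391805  0.        ]
```

View pics/c.png

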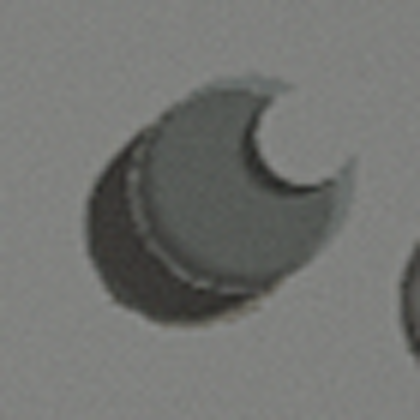

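```bash
python3 -m jog '[[[0.0066,0.003,0,-0.5,0,0],[0,0,0.04,0,0,0],[0,0,0.04,0,0,0],[0,0,0,0,0,0]]]' ; python3 -c "
from h import *;st()"
```

```text
clock: 41.5
eef_pos: [0.59, -0.3195, 0.1611]
tool_rot: [0.612, 0.791, 0.003, 0.002]
ft_force: [0.1, -0.4, 0.1]
grip_width: 0.0399
t 41.5 p [ 0.59   -0.3195  0.1611] w 0.0399 F [ 0.1 -0.4  0.1]
[[-0.252, 0.968, 0.007], [0.968, 0.252, 0.002], [-0.0, 0.007, -1.0]] q [-0.5   0.62  0.4   1.35  0.    0.82]
```

```bash
python3 -m jog '[[[-0.0115,-0.0056,0,0.3,0,0],[0,0,0,0,0,0]]]' ;python3 -m jog '[[[0,-0.001,0.012,0,0,0],[0,0,0.012,0,0,0]]]' ; python3 -c "
from h import *;st()"
```

```text
clock: 41.75
eef_pos: [0.5892, -0.332, 0.1656]
tool_rot: [0.611, 0.792, 0.001, 0.004]
ft_force: [-0.0, 0.2, -0.1]
grip_width: 0.0395
clock: 42.0
eef_pos: [0.5903, -0.3337, 0.1442]
tool_rot: [0.611, 0.792, 0.002, 0.007]
ft_force: [-0.2, 0.2, -0.5]
grip_width: 0.0399
t 42.0 p [ 0.5903 -0.3337  0.1442] w 0.0399 F [-0.2  0.2 -0.5]
[[-0.253, 0.967, 0.013], [0.967, 0.253, -0.006], [-0.009, 0.011, -1.0]] q [-0.52  0.63  0.38  1.3   0.    0.8 ]
```

```bash
python3 -m jog '[[[0.002,-0.003,0,0.7,0.4,0],[0,0,0.02,0,0,0],[0,0,0.02,0,0,0],[0,0,0.012,0,0,0],[0,0,0,0,0,0]]]' ; python3 -c "
from h import *;st()"
```

```text
clock: 42.62
eef_pos: [0.5854, -0.3321, 0.0891]
tool_rot: [0.611, 0.792, -0.002, -0.002]
ft_force: [0.2, -0.3, 0.8]
grip_width: 0.0401
t 42.62 p [ 0.5854 -0.3321  0.0891] w 0.0401 F [ 0.2 -0.3  0.8]
[[-0.253, 0.967, -0.005], [0.967, 0.253, -0.0], [0.001, -0.005, -1.0]] q [-0.51  0.67  0.3   1.21 -0.    0.8 ]
```

```bash
python3 -m jog '[[[0,0.002,0,-0.3,0,0],[0,0,0,0,0,0],[0,0,0,0,0,0],[0,0,0,0,0,0]]]' 0; python3 -c "
from h import *;st()"; python3 -m jog '[[[0,0,-0.015,0,0,0],[0,0,-0.02,0,0,0],[0,0,-0.02,0,0,0]]]'; python3 -c "
from h import *;st()"
```

```text
clock: 43.12
eef_pos: [0.5889, -0.3323, 0.0918]
tool_rot: [0.611, 0.792, 0.001, 0.002]
ft_force: [0.5, 0.4, 0.3]
grip_width: 0.0184
t 43.12 p [ 0.5889 -0.3323  0.0918] w 0.0184 F [0.5 0.4 0.3]
[[-0.253, 0.967, 0.004], [0.967, 0.253, -0.001], [-0.002, 0.004, -1.0]] q [-0.51  0.67  0.31  1.2   0.    0.8 ]
clock: 43.5
eef_pos: [0.5877, -0.3317, 0.1485]
tool_rot: [0.611, 0.792, 0.001, 0.0]
ft_force: [0.2, 0.2, 0.6]
grip_width: 0.0186
t 43.5 p [ 0.5877 -0.3317  0.1485] w 0.0186 F [0.2 0.2 0.6]
[[-0.253, 0.967, 0.001], [0.967, 0.253, 0.001], [0.0, 0.002, -1.0]] q [-0.51  0.63  0.4   1.33  0.    0.8 ]
```

```bash
python3 -m jog '[[[0,0,-0.03,0,0,0],[0,0,-0.03,0,0,0],[0,0,-0.03,0,0,0],[0,0,-0.022,0,0,0],[0,0,0,0,0,0],[0.047,0.0063,0,0,0,0],[0.047,0.0063,0,0,0,0],[0.047,0.0063,0,0,0,0],[0.047,0.0063,0,0,0,0],[0.047,0.0063,0,0,0,0],[0.047,0.0063,0,0,0,0],[0,0,0,0,0,0]]]'; python3 -c "
from h import *;st();jarchk('t15.png')"
```

```text
clock: 45.0
eef_pos: [0.5497, -0.0422, 0.2648]
tool_rot: [0.612, 0.791, 0.0, 0.002]
ft_force: [1.0, -0.2, -0.0]
grip_width: 0.0184
t 45.0 p [ 0.5497 -0.0422  0.2648] w 0.0184 F [ 1.  -0.2 -0. ]
[[-0.251, 0.968, 0.004], [0.968, 0.251, -0.003], [-0.004, 0.003, -1.0]] q [-0.08  0.33  0.21  1.45 -0.    1.24]
jar shift px -17 -2 score 0.309
```

```bash
python3 -m jog '[[[0,0,0,0,0,10],[0,0,0,0,0,9.5],[0.04,-0.002,0,0,0,0],[0.04,-0.002,0,0,0,0],[0.029,-0.001,0,0,0,0],[0,0,0,0,0,0],[0,0,0.035,0,0,0],[0,0,0.03,0,0,0],[0,0,0,0,0,0]]]'; python3 -c "
from h import *;st()"
```

```text
clock: 46.18
eef_pos: [0.5576, 0.0546, 0.1937]
tool_rot: [0.747, 0.664, -0.003, 0.003]
ft_force: [0.5, -0.5, 0.1]
grip_width: 0.0183
t 46.17 p [0.5576 0.0546 0.1937] w 0.0183 F [ 0.5 -0.5  0.1]
[[0.117, 0.993, 0.0], [0.993, -0.117, -0.009], [-0.008, 0.001, -1.0]] q [ 0.1   0.38  0.1   1.29 -0.01  1.79]
```

```bash
python3 -m jog '[[[0.013,-0.0055,0,0,0.5,0],[0,0,0.012,0,0,0],[0,0,0,0,0,0]]]'; python3 -c "
from h import *;st()"
```

```text
clock: 46.55
eef_pos: [0.5551, 0.0676, 0.1837]
tool_rot: [0.748, 0.664, 0.002, 0.002]
ft_force: [0.8, 0.5, -0.2]
grip_width: 0.0182
t 46.55 p [0.5551 0.0676 0.1837] w 0.0182 F [ 0.8  0.5 -0.2]
[[0.119, 0.993, 0.006], [0.993, -0.119, 0.001], [0.002, 0.006, -1.0]] q [0.12 0.38 0.07 1.26 0.   1.81]
```

```bash
python3 -m jog '[[[-0.001,-0.001,0.02,0.2,0,0],[0,0,0.02,0,0,0],[0,-0.001,0.015,0,0,0]]]'; python3 -c "
from h import *;st()"
```

```text
clock: 46.92
eef_pos: [0.5562, 0.0673, 0.131]
tool_rot: [0.748, 0.664, 0.005, 0.003]
ft_force: [-0.5, 0.4, -0.8]
grip_width: 0.0186
t 46.92 p [0.5562 0.0673 0.131 ] w 0.0186 F [-0.5  0.4 -0.8]
[[0.119, 0.993, 0.011], [0.993, -0.119, 0.002], [0.003, 0.01, -1.0]] q [ 0.12  0.41 -0.02  1.13  0.    1.81]
```

```bash
python3 -m jog '[[[0,-0.003,0.012,0.6,0,0],[0,0,0.012,0,0,0]]]';python3 -m jog '[[[0,0,0.005,0,0,0]]]';python3 -m jog '[[[0,0,0.004,0,0,0]]]';python3 -m jog '[[[0,0,0.003,0,0,0]]]'; python3 -c "
from h import *;st()"
```

```text
clock: 47.18
eef_pos: [0.5535, 0.0679, 0.1062]
tool_rot: [0.748, 0.664, 0.001, -0.001]
ft_force: [0.5, 0.3, 0.2]
grip_width: 0.0184
clock: 47.3
eef_pos: [0.5531, 0.0679, 0.1003]
tool_rot: [0.748, 0.664, 0.001, -0.001]
ft_force: [-0.6, 0.1, -0.3]
grip_width: 0.0184
clock: 47.42
eef_pos: [0.5533, 0.0679, 0.0962]
tool_rot: [0.748, 0.664, 0.001, -0.001]
ft_force: [0.6, -0.1, -0.1]
grip_width: 0.0182
clock: 47.55
eef_pos: [0.5535, 0.0679, 0.0931]
tool_rot: [0.748, 0.664, 0.001, -0.001]
ft_force: [0.3, -0.1, -0.2]
grip_width: 0.0185
t 47.55 p [0.5535 0.0679 0.0931] w 0.0185 F [ 0.3 -0.1 -0.2]
[[0.119, 0.993, 0.0], [0.993, -0.119, 0.003], [0.003, -0.0, -1.0]] q [ 0.12  0.45 -0.07  1.05  0.    1.81]
```

Foot about 1–2 mm from the floor; release and rise, then retreat.

```bash
python3 -m jog '[[[0,0,0.001,0,0,0],[0,0,0,0,0,0]]]';python3 -m jog '[[[0,0,0,0,0,0],[0,0,0,0,0,0],[0,0,-0.02,0,0,0],[0,0,-0.03,0,0,0],[0,0,-0.04,0,0,0],[0,0,-0.05,0,0,0],[0,-0.05,-0.02,0,0,0],[0,-0.06,0,0,0,0],[0,-0.06,0,0,0,0],[0,-0.04,0,0,0,0],[0,0,0,0,0,0]]]' 0.028; python3 - <<'E'
from h import *
st();s=snap('scene','s16.png');t=snap('top','t16.png')
m=np.zeros((600,800,3),np.uint8);m[:400,:500]=cv2.resize(s['pixels'][140:396,170:490],(500,400));m[:300,500:]=cv2.resize(t['pixels'][180:300,260:380],(300,300));m[300:,500:]=cv2.resize(t['pixels'][200:300,390:490],(300,300))
cv2.imwrite('pics/m16.png',m[:,:,::-1])
E
```

```text
clock: 47.8
eef_pos: [0.5538, 0.068, 0.0924]
tool_rot: [0.748, 0.664, 0.001, -0.001]
ft_force: [0.3, 0.3, -0.8]
grip_width: 0.0183
clock: 49.18
eef_pos: [0.3411, 0.093, 0.2586]
tool_rot: [0.748, 0.664, 0.005, 0.0]
ft_force: [1.8, 0.2, 0.4]
grip_width: 0.0277
t 49.17 p [0.3411 0.093  0.2586] w 0.0277 F [1.8 0.2 0.4]
[[0.119, 0.993, 0.007], [0.993, -0.119, 0.006], [0.007, 0.006, -1.0]] q [ 0.26 -0.07 -0.27  1.36  0.    1.95]
```

View pics/m16.png

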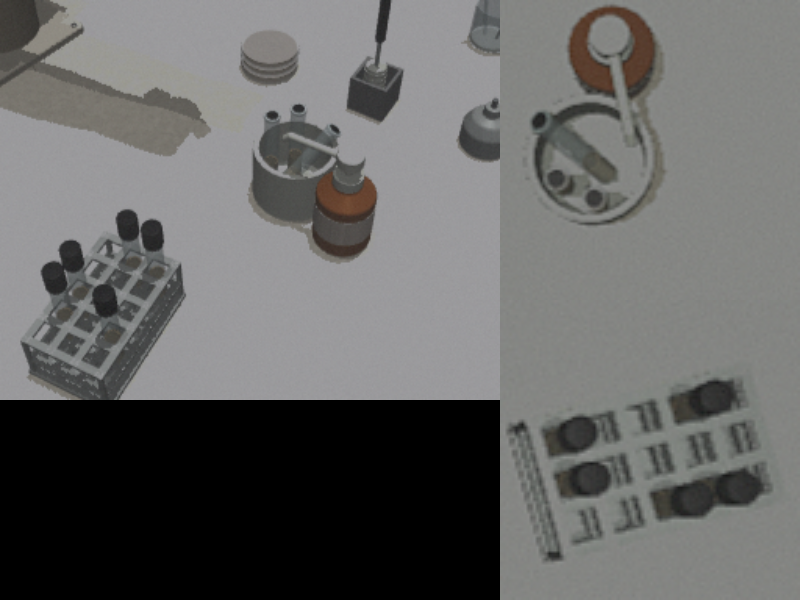

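```bash
python3 -m jog '[[[0,0,0,0,0,0],[0,0,0,0,0,0],[0,0,0,0,0,0],[0,0,0,0,0,0]]]'; python3 -c "
from h import *;print(bot.job_done())"
```

```text
clock: 49.78
eef_pos: [0.3467, 0.093, 0.2583]
tool_rot: [0.749, 0.662, 0.005, 0.001]
ft_force: [0.4, 0.6, -0.1]
grip_width: 0.028
the job is handed in; nothing more can be done
None
```

The job is done and handed in at about 50 s; no verdict was reported.

- **Brushing:** I brushed the jar with three floor-to-high strokes. Each touched the floor with 16–21 N, and between them the tip rose to about 60–65 mm. The brush is standing back in its holder.
- **Pump:** I dragged the jar under the spout in two goes, because the first left the tip too near the wall. The tip then lay about 15 mm from the jar's centre. I pressed the pump head 15 mm to its stop with up to 17.5 N and let it rise.
- **Tubes:** Only three used tubes were there. Each was lifted out, lowered until its foot was within a few millimetres of the jar floor, and then released.

**Last pictures:**
- All three tubes are in the upright jar. Two stand, and the first leans across with its mouth over the rim.
- All five culture tubes are in place in the rack.
- The brush is in its holder, and the other objects in view look untouched.

**Checks that disagreed or were unclear:**
- The jar shifted about 3 cm toward +y around the time I placed the first tube. I took this for the announced knock and placed the other two tubes to match the new position.
- The automatic check of the jar's position during the pump press was unclear because of shadows. A later top view, before any tube was lifted, showed the jar where I had left it.
- The wrist and fixed cameras disagreed on jar and spout positions by 5–10 mm, so the 15 mm spout figure is approximate.

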